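# Store a turned workpiece in its canister and seat the cover

### The arm

A 6-joint arm with a two-finger parallel gripper is mounted at the origin on the work surface. World frame = base frame: x ahead of the robot, y to its left, z up, the work surface at z = 0. Lengths are in m, angles in degrees, forces in N, time in s.
With the tool pointing down it reaches from about 0.375 to 0.9 m from the base axis. Payload 3.1 kg.
Tool frame: the origin (TCP) lies on the centre line of the jaws, within the pads' length; the fingertips stand 19 mm ahead of it and the grasp point (between the pads) is the TCP (tips_ahead is the distance from the TCP to the fingertips, in m); z points along the fingers, y is the line along which they close (so a half turn about z gives the same grasp; the last joint's range is limited). The gripper opens to 87 mm and grips with 3 to 60 N. Pads are 19 mm wide; open, the fingers measure 117 mm over their backs; the gripper's body (75 mm by 190 mm) begins 51 mm behind the grasp point.
Start: joints at [64.372, 30.224, 82.088, -0, 67.689, -10.227], TCP at [0.166, 0.603, 0.242] pointing down, gripper open.
Joint ranges: [-176.69, 176.69], [-43.24, 126.21], [12.49, 139.97], [-82, 262], [0, 151.66], [-163.58, 163.58]. Speed limits (degrees/s): [159.86, 159.86, 180, 180, 180, 180].

### API

Orientations are given as a 3x3 rotation matrix whose columns are the frame's x, y, z axes.
In Python, from rig import read_state, capture, hand_in, trace, landmark_of, tips_ahead gives the robot as it stands.
- The arm moves only by the shell command python3 -m jog 'ROWS'. ROWS is JSON, a list of rows, each an object of numbers: "tx", "ty", "tz": the shift along the tool's x, y, z in cm; "roll": the turn about the tool's z in rad; "jaw": the opening, from 0 (shut) to 1 (fully open). A call has 1 to 8 rows; each row shifts and turns the commanded pose from where the row before left it, along the tool's axes as they then stand; what a row does not reach is not made up. A row lasts 1/10 s, in which the tool goes at most 50 mm and 8.59 degrees, less where a joint would pass 70% of its speed; a pose out of reach is approached as far as the arm can. A call with a gripper value outside its range is refused whole. The fingers move at their own pace and stop on an object; the grip force is fixed at half the most. Time passes only in rows, so rows that do not move let the fingers close. It gives the time, the measured TCP pose, the force, the opening and the grip force at its end, in the units of the state.
- read_state(): the state, without advancing time (a new reading comes with each control period).
- capture(name): name is "side" or "top"; returns a dict with "img" (400x640x3 uint8, red, green, blue), "vertical_fov" (degrees; the focal length in pixels is half the picture's height over the tangent of half this angle, whatever the lens; pixels are square), "cx", "cy" (the principal point, pixels), "k1" (the pictures are not rectified: a ray, as slopes to the right and down, at radius r is drawn at 1 + k1 r^2 times it, then the intrinsics apply), "cam_to_world" (4x4, takes a point from camera to world coordinates). Camera axes: x right, y up, looking along -z (the intrinsics and any distortion apply to the point x, -y, -z); pixel columns grow to the right and rows downward; lengths in m; the calibration is good to about 2 mm. A picture is of the moment at which its call begins. There is no depth.
- hand_in(): hands the job in; it is judged then, once.
Trained networks look in the newest picture that a camera, given by its name, has taken for a name from the list of things; names that differ only in an ending like _2 or _b are one class to them, and where a whole thing is asked for, a point or a joint stands for the part that bears it (a point fixed in the world has none). Each returns a list of dicts, best first, with "p" (0 to 1); they miss things now and then, are a little off and sometimes report something else, mostly with a low value. They report only what shows in the picture. A call takes as long as a camera call. They do not tell look-alikes from the thing itself.
- trace(camera, thing): "pixels" (400x640 bool, what is visible of it) and "bbox" ([left, top, width, height] in pixels, round what is visible of it).
- landmark_of(camera, thing): "point" ([row, column] in pixels: a listed point, or the origin of a listed thing).
The state is a dict: "time_s": time; "joint_positions": joint angles; "qvel": joint speeds; "tau": joint torques, N m; "position": TCP position; "tcp_rot": TCP orientation; "force": force on the tool from outside, world axes, zero at the start; "moment": the same for the moment, N m; "opening": opening from 0.0 (shut) to 1.0 (fully open); "grasp_force": force on a finger pad.
Only numpy, scipy, OpenCV 4.12 (cv2) and the standard library are available. Lean on these libraries where they do the work, as an engineer would, in place of code of your own. Each camera call takes 0.05 s, during which the arm holds its last target. There are 200 camera calls.

### The job

Stand the white turned workpiece upright inside the blue canister. Then take the round metal cover out of its rack, lay it on the wooden sloping rest against the two pins with its knob outwards, let go, and take it again (the knob is now free) to set it on the canister, fully home and level, knob up. Lower things into place, do not drop them, and leave the canister and the other things on the bench where they are.

Things in the scene. Friction and masses are not known exactly. Their poses are not given: they have to be found in the camera images.
- workpiece: White plastic turned part standing upright on the bench, 85 mm tall: lower part 56 mm in diameter and 32 mm high, upper part 42 mm in diameter and 53 mm long. Origin at the centre of its underside, z up. About 0.19 kg.
- canister: Blue round open steel canister, loose but heavy (1.5 kg): outer diameter 142 mm, height 110 mm, wall 4 mm (mouth 134 mm), floor 5 mm thick. Origin at the centre of its underside, z up.
- canister_rim (a point): Centre of the canister's mouth at the height of the rim, 110 mm above the bench. The seated cover's origin comes to lie here.
- rack: Fixed dark steel rack; the cover starts in it on edge. At yaw 0 its slot runs along x; origin on the bench under the slot's centre. Slot floor 6 mm thick, 20 mm wide inside, walls to 51 mm height. A yellow guard plate 105 mm high stands 52 mm from the slot's middle plane on the +y side and hides the knob; the cover's upper rim stands free above it. Draw the cover straight up.
- cover: Round metal cover, 0.38 kg: flange 150 mm in diameter, 8 mm thick; on its underside a boss 126 mm in diameter, 8 mm deep, that enters the canister's mouth with 4 mm play all round. Origin: centre of the flange's underside, halfway through the 16 mm of flange and boss; z out through the knob. In the rack z is level along the rack's +y (leaning up to 8 degrees), origin 81 mm up, rim top at 156 mm.
- cover_knob (a point): Middle of the cover's round black knob (30 mm in diameter, 36 mm tall, on the centre of the flange's outer face), 26 mm from the cover's origin along its z.
- rest: Fixed light wooden rest: a board 100 mm wide sloping at 45 degrees on a foot, with two brass pins low down that catch the cover's rim. At yaw 0 the board's outward normal is (0, 0.707, 0.707) and up the slope is (0, -0.707, 0.707). x runs level across the slope, y is the horizontal way it faces, z up. Origin on the bench under the seat point.
- rest_seat (a point): Where the cover's origin lies when it rests with its boss on the board: 85 mm above the bench, 8 mm off the board along its normal; axes as the rest's. The pins (12 mm in diameter, ending 20 mm out along the normal) stand 40 mm to either side and 70 mm down the slope. The board ends 22 mm up the slope, so the cover's upper 50 mm is free on both faces for fingers.
- brass_blank: Bystander: brass cylinder 52 mm in diameter, 60 mm tall. Origin at the centre of its underside.
- spanner: Bystander: steel spanner 170 mm long lying flat along its x. Origin near its middle, at its underside.
- oil_bottle: Bystander: red bottle 60 mm in diameter, 160 mm tall. Origin at the centre of its underside.
Mind the look-alikes: they are no part of the job. Of the things that look like the workpiece, take the one that is farthest to the robot's right at the start. Of the things that look like the rest, the smaller one is meant.

How it is judged:
By the outcome, as a careful person would: the job done as asked, in the order asked, and still so for the second after the job is handed in, with the robot touching nothing.
It also fails if it takes over 72 s, if anything falls off the work surface, if the arm or the gripper's body presses on something with over 40 N, if the wrist force passes 120 N, or if a joint passes its speed limit or range.

## Working session

There is one attempt and no reset: what is moved stays moved. The work goes in short steps, Python scripts to look and compute and a shell command to move; the robot and the scene stay as the last step left them, time stands still between calls to the robot, and variables do not carry over. Pictures are saved under pics/ and viewed, at most 10 in all, crops included, and the job is handed in when it is done.

```bash
mkdir -p pics
cat > h.py <<'E'
import numpy as np, cv2, pickle
from scipy.optimize import least_squares
from rig import *
def K(c):
    f=200/np.tan(np.radians(c["vertical_fov"])/2); return f,c["cx"],c["cy"],c["k1"]
def ray(c,p):  # p=[row,col] -> origin, dir world
    f,cx,cy,k1=K(c); M=np.array(c["cam_to_world"])
    d=np.array([[[ (p[1]),(p[0]) ]]],float)
    u=cv2.undistortPoints(d,np.array([[f,0,cx],[0,f,cy],[0,0,1.]]),np.array([k1,0,0,0.]))[0,0]
    v=M[:3,:3]@np.array([u[0],-u[1],-1]); return M[:3,3],v/np.linalg.norm(v)
def proj(c,P):
    f,cx,cy,k1=K(c); M=np.array(c["cam_to_world"])
    q=(np.atleast_2d(P)-M[:3,3])@M[:3,:3]; x=q[:,0]/-q[:,2]; y=-q[:,1]/-q[:,2]
    s=1+k1*(x*x+y*y); return np.c_[cy+f*y*s, cx+f*x*s]  # row,col
def onz(c,p,z):
    o,v=ray(c,p); return o+v*(z-o[2])/v[2]
def tri(*cp):
    A=np.zeros((3,3));b=np.zeros(3);R=[ray(c,p) for c,p in cp]
    for o,v in R:
        Q=np.eye(3)-np.outer(v,v);A+=Q;b+=Q@o
    X=np.linalg.solve(A,b)
    return X,max(np.linalg.norm(np.cross(X-o,v)) for o,v in R)
E
python3 - <<'E'
from h import *
C={}
for n in("side","top"):
    c=capture(n);C[n]=c
    cv2.imwrite(f"pics/{n}0.png",c["img"][:,:,::-1]); M=np.array(c["cam_to_world"]);print(n,c["vertical_fov"],c["k1"],M.round(3).tolist())
    for t in ["workpiece","canister","canister_rim","rack","cover","rest","rest_seat","cover_knob","brass_blank","spanner","oil_bottle"]:
        for d in landmark_of(n,t): print(n,t,np.round(d["point"],1),round(d["p"],2),onz(c,d["point"],0).round(3))
pickle.dump(C,open("c0.pkl","wb"))
E
```

```text
side 52.406308312414424 -0.028826582448590654 [[0.906, 0.303, -0.294, 0.157], [-0.422, 0.637, -0.645, -0.712], [-0.008, 0.709, 0.705, 0.892], [0.0, 0.0, 0.0, 1.0]]
side workpiece [215.5 373.1] 0.9 [ 0.64  -0.028 -0.   ]
side workpiece [207.3 400.8] 0.89 [ 0.733 -0.035  0.   ]
side workpiece [233.5 404.6] 0.73 [ 0.686 -0.128  0.   ]
side canister [176.6 284.4] 0.73 [0.464 0.248 0.   ]
side canister_rim [232.7 403. ] 0.5 [ 0.683 -0.123 -0.   ]
side canister_rim [274.5 373.5] 0.49 [ 0.535 -0.211  0.   ]
side rack [305.1 374.2] 0.87 [ 0.491 -0.29   0.   ]
side cover [284.8 378.9] 0.8 [ 0.531 -0.245  0.   ]
side rest [344.9 283.9] 0.76 [ 0.252 -0.291  0.   ]
side rest [238.7 325.5] 0.72 [ 0.473 -0.048  0.   ]
side rest_seat [219.5 328.9] 0.95 [0.513 0.014 0.   ]
side rest_seat [323.2 277.3] 0.77 [ 0.257 -0.234  0.   ]
side cover_knob [273.3 375. ] 0.6 [ 0.54 -0.21  0.  ]
side brass_blank [192.1 374.7] 0.63 [0.695 0.057 0.   ]
side spanner [206.5 293.3] 0.66 [0.439 0.108 0.   ]
side oil_bottle [251.  439.7] 0.76 [ 0.738 -0.223 -0.   ]
top 42.06004064463679 -0.08179783339610713 [[0.134, 0.9
[... 268 characters left out ...]
   ]
top canister [215.4 228.9] 0.59 [0.453 0.243 0.   ]
top canister_rim [203.3 219.8] 0.85 [0.482 0.273 0.   ]
top rack [224.  431.6] 0.87 [ 0.502 -0.281  0.   ]
top cover [222.  441.9] 0.6 [ 0.511 -0.307  0.   ]
top rest [219.4 341.1] 0.65 [ 0.482 -0.047  0.   ]
top rest [325.2 429.1] 0.61 [ 0.245 -0.299  0.   ]
top rest_seat [214.4 344.6] 0.55 [ 0.497 -0.054  0.   ]
top cover_knob [217.2 427.6] 0.69 [ 0.519 -0.269  0.   ]
top brass_blank [141.7 314.2] 0.8 [0.682 0.052 0.   ]
top brass_blank [204.  216.6] 0.69 [0.479 0.281 0.   ]
top spanner [225.9 274.6] 0.85 [0.442 0.121 0.   ]
top oil_bottle [137.6 419.7] 0.74 [ 0.733 -0.228  0.   ]
top oil_bottle [223.4 276.5] 0.41 [0.449 0.118 0.   ]
```

```bash
python3 -m jog --help 2>&1 | head -20
```

```text
invalid input: not JSON, or not a number
```

View pics/side0.png

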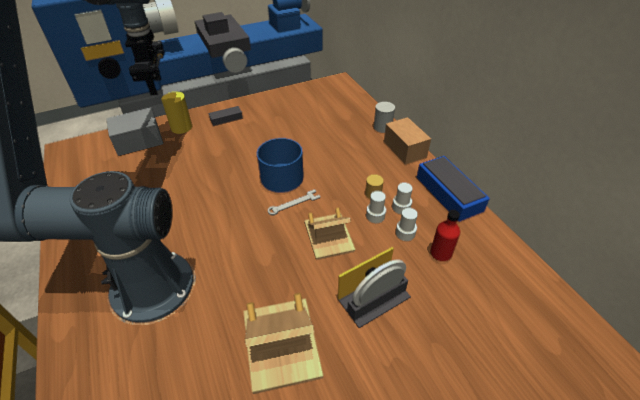

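View pics/top0.png

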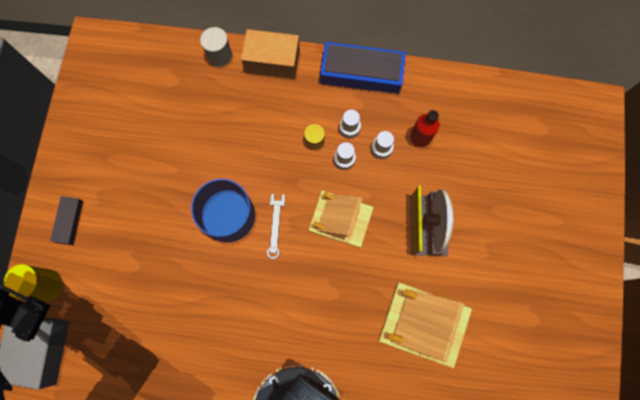

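Side view: three white turned parts at (373,215), (401,207), (405,233) (col,row). In the top view they are at (345,159), (350,127), (382,149). The one farthest right (smallest y) is side (405,233) / top (382,149), about (0.686,-0.13). The smaller rest is at side (326,239) / top (341,219), and the larger one at (284,345) is the decoy. Next come a close crop and the fits.

```bash
cat > fit.py <<'E'
from h import *
C=pickle.load(open("c0.pkl","rb"))
t=np.linspace(0,2*np.pi,60,endpoint=False)
ring=lambda r,z:np.c_[r*np.cos(t),r*np.sin(t),0*t+z]
S=4
def hullmask(c,P):
    q=proj(c,P)[:,::-1]; h=cv2.convexHull(np.float32(q)); m=np.zeros((400*S,640*S),np.uint8)
    cv2.fillConvexPoly(m,np.int32(np.round((h*S+S/2-.5)*16)),1,shift=4); return m>0
def masks(thing,near):
    o={}
    for n,c in C.items():
        best=None
        for d in trace(n,thing):
            m=np.array(d["pixels"]); r,k=np.nonzero(m)
            e=np.linalg.norm([r.mean()-near[n][0],k.mean()-near[n][1]])
            if e<25 and (best is None or e<best[0]): best=(e,m)
        if best is not None:
            m=best[1].astype(np.uint8); o[n]=cv2.resize(m,(640*S,400*S),interpolation=cv2.INTER_LINEAR) if 0 else np.kron(m,np.ones((S,S),np.uint8))>0
    return o
E
python3 - <<'E'
from fit import *
from scipy.optimize import minimize
def fit(thing,pts,near,x0):
    M=masks(thing,near); print(thing,list(M))
    H={n:cv2.fillConvexPoly(np.zeros(m.shape,np.uint8),cv2.convexHull(np.argwhere(m)[:,::-1].astype(np.int32)),1)>0 for n,m in M.items()}
    for zf in (0,1):
        def cost(p):
            P=pts+np.array([p[0],p[1],p[2] if zf else 0]);s=0
            for n,m in H.items():
                h=hullmask(C[n],P); s+=1-(h&m).sum()/(h|m).sum()
            return s
        r=minimize(cost,x0+[0.0]*zf,method="Nelder-Mead",options=dict(initial_simplex=np.array([x0+[0.]*zf]+[list(np.array(x0+[0.]*zf)+np.eye(2+zf)[i]*.01) for i in range(2+zf)]),xatol=2e-4))
        print(thing,r.x.round(4),round(r.fun,3))
wp=np.r_[ring(.028,0),ring(.028,.032),ring(.021,.032),ring(.021,.085)]
fit("workpiece",wp,{"side":(225,406),"top":(146,383)},[.686,-.13])
fit("canister",np.r_[ring(.071,0),ring(.071,.11)],{"side":(165,281),"top":(210,222)},[.46,.245])
for t in ["rest_seat","canister_rim","cover_knob","rest","cover","rack"]:
    pass
c=C
print("seat",tri((c["side"],[219.5,328.9]),(c["top"],[214.4,344.6])))
def crop(n,r,k,w,h,f): 
    return cv2.resize(C[n]["img"][r:r+h,k:k+w,::-1],(w*f,h*f),interpolation=cv2.INTER_CUBIC)
a=np.hstack([crop("side",200,300,80,60,5),crop("top",175,305,80,60,5)])
b=np.hstack([crop("side",240,335,80,85,5)[:425],crop("top",180,390,80,85,5)])
a2=crop("side",180,350,80,60,5)
cv2.imwrite("pics/rest.png",a);cv2.imwrite("pics/rack.png",b);cv2.imwrite("pics/wp.png",np.hstack([a2,crop("top",105,330,80,60,5)]))
E
```

```text
workpiece ['side', 'top']
workpiece [ 0.6863 -0.1286] 0.134
workpiece [ 0.6856 -0.1287  0.0009] 0.132
canister ['side', 'top']
canister [0.4522 0.2468] 0.067
canister [0.4515 0.2448 0.0028] 0.059
seat (array([ 0.48112481, -0.05194971,  0.08068139]), np.float64(0.00010926509692944753))
```

View pics/rest.png

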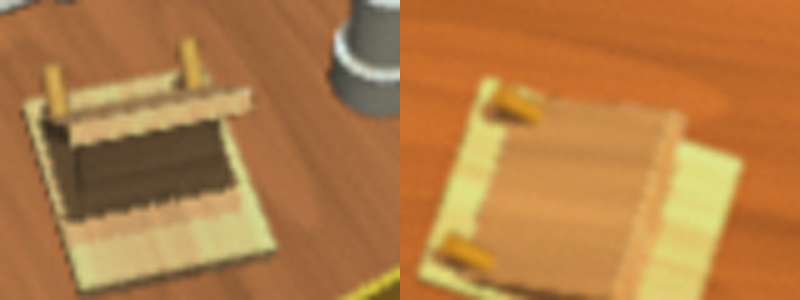

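View pics/rack.png

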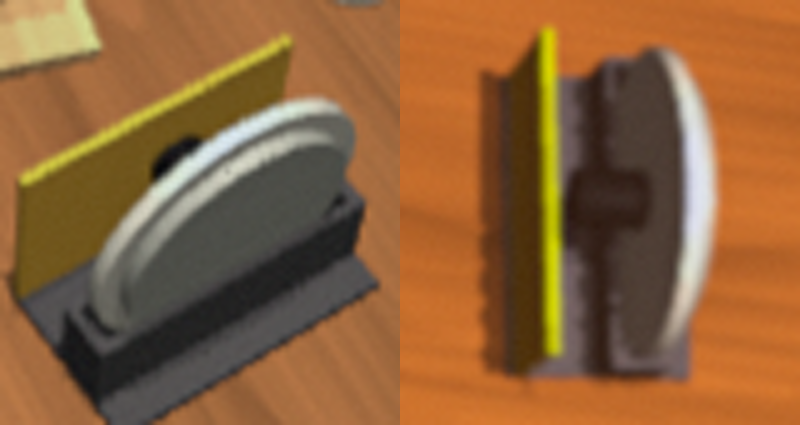

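View pics/wp.png

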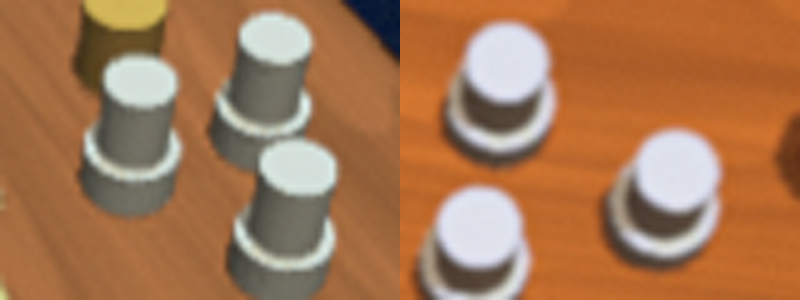

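The crops show: rest pins at top cols 325/314, board upper edge at col ~357. The rack's guard plate is on the +y side, and the cover's boss faces −y. The chosen white part is the lower right one in both panels (405,233 / 382,149), standing free.

Run:
```python
from fit import *
from scipy.optimize import minimize
s2=np.sqrt(.5)
def restpts(p,L):  # L: x, upslope, normal
    L=np.array(L); X=np.c_[L[:,0],(L[:,2]-L[:,1])*s2,(L[:,1]+L[:,2])*s2+p[3]]
    c,s=np.cos(p[2]),np.sin(p[2]); return X@np.array([[c,s,0],[-s,c,0],[0,0,1]])+np.array([p[0],p[1],0])
L=np.array([[-.04,-.07,.012],[.04,-.07,.012],[-.05,.022,-.008],[.05,.022,-.008]])
obs={"side":[[213,310.6],[208,337.6],[224.2,313.5],[217.8,350]],"top":[[223.4,314.4],[194.4,325],[234.2,349.4],[196.6,357.4]]}
# sign of x: faces +y => local x=world x
def res(p): return np.r_[[ (proj(C[n],restpts(p,L))-np.array(obs[n])) for n in C]].ravel()
r=least_squares(res,[.48,-.05,0,.085],loss="soft_l1");print("rest",r.x[:2].round(4),np.degrees(r.x[2]).round(2),r.x[3].round(4));print(res(r.x).reshape(2,4,2).round(1).tolist())
g=[tri((C["side"],a),(C["top"],b)) for a,b in [([276.4,339],[251,421]),([247.6,393],[185.6,419.4])]]
for q in g: print("guard",q[0].round(4),q[1].round(4))
e=g[1][0]-g[0][0];print("guard yaw",np.degrees(np.arctan2(e[1],e[0])))
M=masks("cover",{"side":(290,380),"top":(222,436)});print(list(M))
H={n:cv2.fillConvexPoly(np.zeros(m.shape,np.uint8),cv2.convexHull(np.argwhere(m)[:,::-1].astype(np.int32)),1)>0 for n,m in M.items()}
tt=np.linspace(0,2*np.pi,200)
def disc(r,n): return np.c_[r*np.cos(tt),0*tt+n,r*np.sin(tt)]
D=np.r_[disc(.075,0),disc(.075,.008),disc(.063,-.008)]
def place(p):
    a=p[3]; c,s=np.cos(a),np.sin(a); X=D@np.array([[1,0,0],[0,c,s],[0,-s,c]]).astype(float)
    c,s=np.cos(p[2]),np.sin(p[2]); return X@np.array([[c,s,0],[-s,c,0],[0,0,1]])+np.array([p[0],p[1],.081])
def cost(p):
    P=place(p); P=P[P[:,2]>.055]; q=0
    for n,m in H.items():
        h=hullmask(C[n],P); q+=1-(h&m).sum()/(h|m).sum()
    return q
for y0 in(0,.05):
  for l0 in(-.08,.08):
    x0=np.array([.5,-.28,y0,l0]);r=minimize(cost,x0,method="Nelder-Mead",options=dict(initial_simplex=np.r_[[x0],x0+np.diag([.01,.01,.08,.08])],xatol=2e-4,maxiter=300))
    print("cover",r.x[:2].round(4),np.degrees(r.x[2:]).round(1),round(r.fun,3), "top",(place(r.x)[place(r.x)[:,2].argsort()[-3:]]).mean(0).round(4))
st=read_state();print(st["position"],np.round(st["tcp_rot"],3).tolist(),st["opening"],tips_ahead if not callable(tips_ahead) else tips_ahead())
```

```text
rest [ 0.4842 -0.0479] -10.27 0.0856
[[[1.9, -0.5], [1.5, -0.4], [-0.4, -0.5], [-1.3, -0.5]], [[0.1, 1.1], [-0.6, 0.4], [-0.2, -3.8], [-1.4, 0.5]]]
guard [ 0.4142 -0.2416  0.1065] 0.001
guard [ 0.5719 -0.2227  0.1054] 0.0006
guard yaw 6.820640233334035
['top']
cover [ 0.4973 -0.2784] [ 8.2 14.7] 0.17 top [ 0.4983 -0.2896  0.1556]
cover [ 0.494  -0.2785] [ 5.2 15.4] 0.178 top [ 0.4945 -0.2907  0.1554]
cover [ 0.4967 -0.2786] [ 7.9 14.5] 0.17 top [ 0.4977 -0.2897  0.1556]
cover [ 0.4968 -0.2782] [ 7.8 14.9] 0.17 top [ 0.4978 -0.2897  0.1555]
[0.16593768 0.60252925 0.24152982] [[-0.964, 0.266, -0.0], [0.266, 0.964, -0.0], [0.0, -0.0, -1.0]] 1.00182262411387 0.019
```

Measurements check out: workpiece (0.686,-0.129), height error 1 mm; canister (0.452,0.246); rest (0.484,-0.048) with yaw −10.3° and seat z 0.086; rack yaw 6.8°, slot at about (0.499,-0.284), guard z 0.106. I'm moving over the workpiece.

```bash
cat > go.py <<'E'
import sys
from h import *
s=read_state();R=np.array(s["tcp_rot"]);p=np.array(s["position"])
a=[float(v) for v in sys.argv[1:]]
d=R.T@(np.array(a[:3])-p)*100
y=np.degrees(np.arctan2(R[1,1],R[0,1]))
print("t",round(s["time_s"],2),"pos",p.round(4),"yang",y.round(1),"F",np.round(s["force"],1),"open",round(s["opening"],3),"gf",round(s["grasp_force"],1))
print("need t cm",d.round(2),"roll",round(np.radians((y-a[3]+180)%360-180),3) if len(a)>3 else "")
E
python3 -m jog '[{"tx":-3.48,"ty":-2.83},{"tx":-3.48,"ty":-2.83},{"tx":-3.48,"ty":-2.83},{"tx":-3.48,"ty":-2.83},{"tx":-3.48,"ty":-2.83},{"tx":-3.48,"ty":-2.83},{"tx":-3.48,"ty":-2.83}]'
python3 -m jog '[{"tx":-3.48,"ty":-2.83},{"tx":-3.48,"ty":-2.83},{"tx":-3.48,"ty":-2.83},{"tx":-3.48,"ty":-2.83},{"tx":-3.48,"ty":-2.83},{"tx":-3.48,"ty":-2.83},{"tx":-3.48,"ty":-2.83}]'
python3 -m jog '[{"tx":-3.48,"ty":-2.83},{"tx":-3.48,"ty":-2.83},{"tx":-3.48,"ty":-2.83},{"tx":-3.48,"ty":-2.83},{"tx":-3.48,"ty":-2.83},{"tx":-3.48,"ty":-2.83}]'
python3 -m jog '[{"roll":0.13},{"roll":0.13},{"roll":0.13},{"roll":0.13},{"roll":0.13},{"roll":0.13},{"roll":0}]'
python3 go.py .686 -.1287 .066 30
```

```text
t 1.5 pos [0.1659 0.6025 0.2415] yang 74.6 F [ 0.9 -0.5  0.5] open 1.002 gf 0.0
need t cm [-69.56 -56.68  17.55] roll 0.778$[0]: bad value
$[0]: bad value
$[0]: bad value
$[0]: bad value
```

```bash
python3 -m jog '[{"tx":-3.48,"ty":-2.83,"tz":0,"roll":0,"jaw":1}]'; echo; python3 go.py .686 -.1287 .066 30
```

```text
time_s: 1.6
position: [0.1905, 0.5693, 0.2417]
tcp_rot: [[-0.965, 0.261, 0.001], [0.261, 0.965, 0.005], [0.001, 0.005, -1.0]]
force: [0.8, -0.3, -0.5]
opening: 1.004
grasp_force: 0.0

t 1.6 pos [0.1905 0.5693 0.2417] yang 74.9 F [ 0.8 -0.3 -0.5] open 1.004 gf 0.0
need t cm [-66.06 -54.53  17.28] roll 0.783
```

```bash
python3 -m jog '[{"tx":-3.48,"ty":-2.83,"tz":0,"roll":0,"jaw":1},{"tx":-3.48,"ty":-2.83,"tz":0,"roll":0,"jaw":1},{"tx":-3.48,"ty":-2.83,"tz":0,"roll":0,"jaw":1},{"tx":-3.48,"ty":-2.83,"tz":0,"roll":0,"jaw":1},{"tx":-3.48,"ty":-2.83,"tz":0,"roll":0,"jaw":1},{"tx":-3.48,"ty":-2.83,"tz":0,"roll":0,"jaw":1},{"tx":-3.48,"ty":-2.83,"tz":0,"roll":0,"jaw":1}]' >/dev/null
python3 -m jog '[{"tx":-3.48,"ty":-2.83,"tz":0,"roll":0,"jaw":1},{"tx":-3.48,"ty":-2.83,"tz":0,"roll":0,"jaw":1},{"tx":-3.48,"ty":-2.83,"tz":0,"roll":0,"jaw":1},{"tx":-3.48,"ty":-2.83,"tz":0,"roll":0,"jaw":1},{"tx":-3.48,"ty":-2.83,"tz":0,"roll":0,"jaw":1},{"tx":-3.48,"ty":-2.83,"tz":0,"roll":0,"jaw":1}]' >/dev/null
python3 -m jog '[{"tx":-3.48,"ty":-2.83,"tz":0,"roll":0,"jaw":1},{"tx":-3.48,"ty":-2.83,"tz":0,"roll":0,"jaw":1},{"tx":-3.48,"ty":-2.83,"tz":0,"roll":0,"jaw":1},{"tx":-3.48,"ty":-2.83,"tz":0,"roll":0,"jaw":1},{"tx":-3.48,"ty":-2.83,"tz":0,"roll":0,"jaw":1},{"tx":-3.48,"ty":-2.83,"tz":0,"roll":0,"jaw":1}]' >/dev/null
python3 -m jog '[{"tx":0,"ty":0,"tz":0,"roll":0.13,"jaw":1},{"tx":0,"ty":0,"tz":0,"roll":0.13,"jaw":1},{"tx":0,"ty":0,"tz":0,"roll":0.13,"jaw":1},{"tx":0,"ty":0,"tz":0,"roll":0.13,"jaw":1},{"tx":0,"ty":0,"tz":0,"roll":0.13,"jaw":1},{"tx":0,"ty":0,"tz":0,"roll":0.13,"jaw":1},{"tx":0,"ty":0,"tz":0,"roll":0,"jaw":1}]'
python3 go.py .686 -.1287 .066 30
```

```text
time_s: 4.2
position: [0.6866, -0.128, 0.2415]
tcp_rot: [[-0.499, 0.867, -0.0], [0.867, 0.499, 0.0], [0.0, -0.0, -1.0]]
force: [-0.1, -0.2, -0.4]
opening: 1.001
grasp_force: 0.0
t 4.2 pos [ 0.6866 -0.128   0.2415] yang 29.9 F [-0.1 -0.2 -0.4] open 1.001 gf 0.0
need t cm [-0.03 -0.09 17.55] roll -0.001
```

```bash
python3 -m jog '[{"tx":0,"ty":-0.1,"tz":4,"roll":0,"jaw":1},{"tx":0,"ty":0,"tz":4,"roll":0,"jaw":1},{"tx":0,"ty":0,"tz":4,"roll":0,"jaw":1},{"tx":0,"ty":0,"tz":3,"roll":0,"jaw":1},{"tx":0,"ty":0,"tz":1.5,"roll":0,"jaw":1},{"tx":0,"ty":0,"tz":1,"roll":0,"jaw":1},{"tx":0,"ty":0,"tz":0,"roll":0,"jaw":1}]'
python3 -m jog '[{"tx":0,"ty":0,"tz":0,"roll":0,"jaw":0},{"tx":0,"ty":0,"tz":0,"roll":0,"jaw":0},{"tx":0,"ty":0,"tz":0,"roll":0,"jaw":0},{"tx":0,"ty":0,"tz":0,"roll":0,"jaw":0},{"tx":0,"ty":0,"tz":0,"roll":0,"jaw":0},{"tx":0,"ty":0,"tz":0,"roll":0,"jaw":0},{"tx":0,"ty":0,"tz":0,"roll":0,"jaw":0}]'
```

```text
time_s: 4.9
position: [0.6857, -0.1285, 0.0659]
tcp_rot: [[-0.499, 0.866, -0.001], [0.866, 0.499, 0.0], [0.001, -0.001, -1.0]]
force: [-0.0, 0.2, -0.1]
opening: 1.001
grasp_force: 0.0
time_s: 5.6
position: [0.6859, -0.1284, 0.0666]
tcp_rot: [[-0.499, 0.867, 0.0], [0.867, 0.499, -0.0], [-0.0, 0.0, -1.0]]
force: [0.2, 1.3, 1.6]
opening: 0.471
grasp_force: 30.0
```

```bash
python3 -m jog '[{"tx":0,"ty":0,"tz":-1,"roll":0,"jaw":0},{"tx":0,"ty":0,"tz":-3,"roll":0,"jaw":0},{"tx":0,"ty":0,"tz":-4,"roll":0,"jaw":0},{"tx":0,"ty":0,"tz":-4,"roll":0,"jaw":0},{"tx":0,"ty":0,"tz":-3.5,"roll":0,"jaw":0},{"tx":2,"ty":0,"tz":-2,"roll":0,"jaw":0},{"tx":3,"ty":0,"tz":0,"roll":0,"jaw":0}]' | tail -2
python3 -m jog '[{"tx":3.9,"ty":-0.2,"tz":0,"roll":0,"jaw":0},{"tx":3.9,"ty":-0.2,"tz":0,"roll":0,"jaw":0},{"tx":3.9,"ty":-0.2,"tz":0,"roll":0,"jaw":0},{"tx":3.9,"ty":-0.2,"tz":0,"roll":0,"jaw":0},{"tx":3.9,"ty":-0.2,"tz":0,"roll":0,"jaw":0},{"tx":3.9,"ty":-0.2,"tz":0,"roll":0,"jaw":0},{"tx":3.9,"ty":-0.2,"tz":0,"roll":0,"jaw":0},{"tx":3.9,"ty":-0.2,"tz":0,"roll":0,"jaw":0}]' >/dev/null
python3 -m jog '[{"tx":3.9,"ty":0,"tz":0,"roll":0,"jaw":0},{"tx":2.5,"ty":0,"tz":0,"roll":0,"jaw":0},{"tx":1.5,"ty":0,"tz":0,"roll":0,"jaw":0},{"tx":0,"ty":0,"tz":0,"roll":0,"jaw":0},{"tx":0,"ty":0,"tz":0,"roll":0,"jaw":0}]' >/dev/null
python3 go.py .452 .246 .0725
python3 - <<'E'
from h import *
for n in("side","top"):
    c=capture(n);cv2.imwrite(f"pics/{n}1.png",c["img"][90:260,190:440,::-1] if n=="side" else c["img"][120:290,120:370,::-1])
a=[cv2.resize(cv2.imread(f"pics/{n}1.png"),(400,272),interpolation=cv2.INTER_CUBIC) for n in("side","top")]
cv2.imwrite("pics/p1.png",np.hstack(a))
E
```

```text
opening: 0.466
grasp_force: 30.0
t 7.6 pos [0.4526 0.2454 0.2418] yang 29.9 F [ 0.7  0.2 -1.6] open 0.467 gf 30.0
need t cm [ 0.1  -0.03 16.93] roll
```

View pics/p1.png

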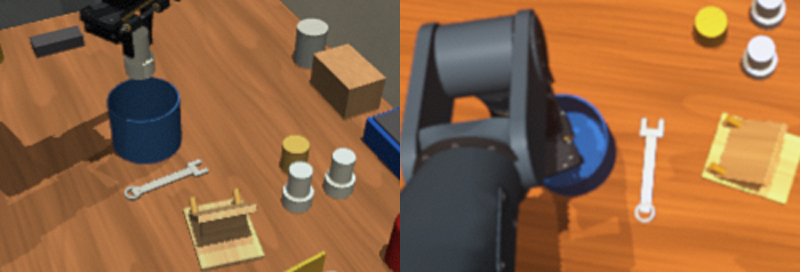

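The workpiece hangs upright over the canister (side crop ~(138,65) above the mouth at (145,100)). I'm lowering it.

```bash
python3 -m jog '[{"tx":0.1,"ty":0,"tz":3.5,"roll":0,"jaw":0},{"tx":0,"ty":0,"tz":4,"roll":0,"jaw":0},{"tx":0,"ty":0,"tz":4,"roll":0,"jaw":0},{"tx":0,"ty":0,"tz":3,"roll":0,"jaw":0},{"tx":0,"ty":0,"tz":1.6,"roll":0,"jaw":0},{"tx":0,"ty":0,"tz":0.5,"roll":0,"jaw":0},{"tx":0,"ty":0,"tz":0,"roll":0,"jaw":0}]'
python3 -m jog '[{"tx":0,"ty":0,"tz":0.1,"roll":0,"jaw":0},{"tx":0,"ty":0,"tz":0.1,"roll":0,"jaw":0},{"tx":0,"ty":0,"tz":0.05,"roll":0,"jaw":0},{"tx":0,"ty":0,"tz":0,"roll":0,"jaw":0}]'
```

```text
time_s: 8.4
position: [0.4521, 0.2459, 0.075]
tcp_rot: [[-0.497, 0.868, -0.001], [0.868, 0.497, -0.0], [0.0, -0.001, -1.0]]
force: [-0.4, 0.3, -0.9]
opening: 0.462
grasp_force: 30.0
time_s: 8.8
position: [0.4518, 0.2468, 0.0737]
tcp_rot: [[-0.499, 0.867, 0.001], [0.867, 0.499, 0.0], [-0.0, 0.001, -1.0]]
force: [0.4, -0.4, -1.4]
opening: 0.47
grasp_force: 30.0
```

```bash
for i in 1; do python3 -m jog '[{"tx":0,"ty":0,"tz":0.1,"roll":0,"jaw":0},{"tx":0,"ty":0,"tz":0,"roll":0,"jaw":0}]'|sed -n '2p;4p'; done
python3 -m jog '[{"tx":0,"ty":0,"tz":0.1,"roll":0,"jaw":0},{"tx":0,"ty":0,"tz":0,"roll":0,"jaw":0}]'|sed -n '2p;4p'
```

```text
position: [0.4515, 0.2468, 0.0722]
force: [0.4, -0.3, -1.3]
position: [0.4516, 0.2468, 0.0715]
force: [-1.1, -0.6, 4.1]
```

Contact at TCP z 0.0715, as expected. I'm opening, retreating, and then moving towards the rack.

```bash
python3 -m jog '[{"tx":0,"ty":0,"tz":0,"roll":0,"jaw":0.62},{"tx":0,"ty":0,"tz":0,"roll":0,"jaw":0.62},{"tx":0,"ty":0,"tz":0,"roll":0,"jaw":0.62},{"tx":0,"ty":0,"tz":0,"roll":0,"jaw":0.62}]'|tail -3
python3 -m jog '[{"tx":0,"ty":0,"tz":-1,"roll":0,"jaw":0.62},{"tx":0,"ty":0,"tz":-3,"roll":0,"jaw":0.62},{"tx":0,"ty":0,"tz":-4,"roll":0,"jaw":0.62},{"tx":0,"ty":0,"tz":-4,"roll":0,"jaw":0.62},{"tx":0,"ty":0,"tz":-4,"roll":0,"jaw":0.62},{"tx":0,"ty":0,"tz":0,"roll":0,"jaw":0.62}]'|sed -n 4p
python3 - <<'E'
from h import *
C=pickle.load(open("c0.pkl","rb"))
print("rim top from top view",onz(C["top"],[220,450],.156), "side", [onz(C["side"],[240+r/5,335+k/5],.154).round(4).tolist() for r,k in ((135,205),(118,245))])
E
python3 go.py .499 -.290 .242 -83.2
```

```text
force: [-0.4, -0.4, -0.3]
opening: 0.61
grasp_force: 0.0
force: [0.3, 0.6, 0.0]
rim top from top view [ 0.48614371 -0.29212881  0.156     ] side [[0.4843, -0.283, 0.154], [0.5049, -0.2827, 0.154]]
t 10.2 pos [0.4549 0.2479 0.2371] yang 29.9 F [0.3 0.6 0. ] open 0.621 gf 0.0
need t cm [-48.82 -23.    -0.63] roll 1.974
```

```bash
python3 -m jog '[{"tx":-3.2,"ty":-1.5,"tz":-0.3,"roll":0,"jaw":1},{"tx":-4.1,"ty":-1.93,"tz":-0.3,"roll":0,"jaw":1},{"tx":-4.1,"ty":-1.93,"tz":0,"roll":0,"jaw":1},{"tx":-4.1,"ty":-1.93,"tz":0,"roll":0,"jaw":1},{"tx":-4.1,"ty":-1.93,"tz":0,"roll":0,"jaw":1},{"tx":-4.1,"ty":-1.93,"tz":0,"roll":0,"jaw":1},{"tx":-4.1,"ty":-1.93,"tz":0,"roll":0,"jaw":1},{"tx":-4.1,"ty":-1.93,"tz":0,"roll":0,"jaw":1}]' >/dev/null
python3 -m jog '[{"tx":-4.1,"ty":-1.93,"tz":0,"roll":0,"jaw":1},{"tx":-4.1,"ty":-1.93,"tz":0,"roll":0,"jaw":1},{"tx":-4.1,"ty":-1.93,"tz":0,"roll":0,"jaw":1},{"tx":-4.1,"ty":-1.93,"tz":0,"roll":0,"jaw":1},{"tx":0,"ty":0,"tz":0,"roll":0.14,"jaw":1},{"tx":0,"ty":0,"tz":0,"roll":0.14,"jaw":1},{"tx":0,"ty":0,"tz":0,"roll":0.14,"jaw":1},{"tx":0,"ty":0,"tz":0,"roll":0.14,"jaw":1}]' >/dev/null
python3 -m jog '[{"tx":0,"ty":0,"tz":0,"roll":0.14,"jaw":1},{"tx":0,"ty":0,"tz":0,"roll":0.14,"jaw":1},{"tx":0,"ty":0,"tz":0,"roll":0.14,"jaw":1},{"tx":0,"ty":0,"tz":0,"roll":0.14,"jaw":1},{"tx":0,"ty":0,"tz":0,"roll":0.14,"jaw":1},{"tx":0,"ty":0,"tz":0,"roll":0.14,"jaw":1},{"tx":0,"ty":0,"tz":0,"roll":0.14,"jaw":1},{"tx":0,"ty":0,"tz":0,"roll":0.14,"jaw":1}]' >/dev/null
python3 -m jog '[{"tx":0,"ty":0,"tz":0,"roll":0.14,"jaw":1},{"tx":0,"ty":0,"tz":0,"roll":0.14,"jaw":1},{"tx":0,"ty":0,"tz":0,"roll":0,"jaw":1},{"tx":0,"ty":0,"tz":0,"roll":0,"jaw":1}]' >/dev/null
python3 go.py .4965 -.287 .14 -83.2
```

```text
t 13.0 pos [ 0.495  -0.2851  0.2368] yang -82.2 F [-0.3  0.7 -0.6] open 1.006 gf 0.0
need t cm [0.13 0.22 9.68] roll 0.017
```

```bash
python3 -m jog '[{"tx":0.1,"ty":0.2,"tz":3,"roll":0.017,"jaw":1},{"tx":0,"ty":0,"tz":3,"roll":0,"jaw":1},{"tx":0,"ty":0,"tz":2.6,"roll":0,"jaw":1},{"tx":0,"ty":0,"tz":1,"roll":0,"jaw":1},{"tx":0,"ty":0,"tz":0,"roll":0,"jaw":1}]'|sed -n '2p;4p'
python3 -m jog '[{"tx":0,"ty":0,"tz":0,"roll":0,"jaw":0.35},{"tx":0,"ty":0,"tz":0,"roll":0,"jaw":0.35},{"tx":0,"ty":0,"tz":0,"roll":0,"jaw":0.35},{"tx":0,"ty":0,"tz":0,"roll":0,"jaw":0.35},{"tx":0,"ty":0,"tz":0,"roll":0,"jaw":0.35},{"tx":0,"ty":0,"tz":0,"roll":0,"jaw":0.35}]'
python3 -m jog '[{"tx":0,"ty":0,"tz":0,"roll":0,"jaw":0.27},{"tx":0,"ty":0,"tz":0,"roll":0,"jaw":0.27}]'
python3 - <<'E'
from h import *
a=[]
for n,(r,k) in (("side",(220,310)),("top",(170,370))):
    c=capture(n);a.append(cv2.resize(c["img"][r:r+110,k:k+130,::-1],(400,338),interpolation=cv2.INTER_CUBIC))
cv2.imwrite("pics/p2.png",np.hstack(a))
E
```

```text
position: [0.4957, -0.2865, 0.1396]
force: [0.1, 0.2, 0.2]
time_s: 14.1
position: [0.4966, -0.2872, 0.1413]
tcp_rot: [[0.993, 0.116, 0.0], [0.116, -0.993, -0.0], [0.0, 0.0, -1.0]]
force: [-0.1, -0.6, 0.4]
opening: 0.543
grasp_force: 0.0
time_s: 14.3
position: [0.4966, -0.2872, 0.141]
tcp_rot: [[0.993, 0.116, -0.0], [0.116, -0.993, 0.0], [-0.0, -0.0, -1.0]]
force: [0.5, 0.1, -0.6]
opening: 0.358
grasp_force: 0.0
```

View pics/p2.png

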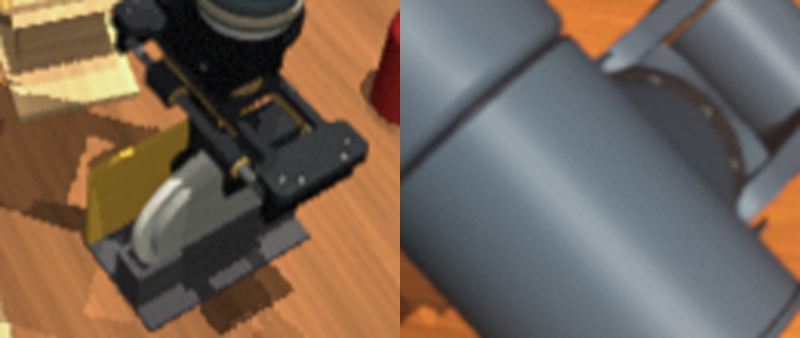

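The fingers straddle the cover's rim (side crop ~(235,165)). I'm closing in stages.

```bash
python3 -m jog '[{"tx":0,"ty":0,"tz":0,"roll":0,"jaw":0.22},{"tx":0,"ty":0,"tz":0,"roll":0,"jaw":0.22},{"tx":0,"ty":0,"tz":0,"roll":0,"jaw":0.22},{"tx":0,"ty":0,"tz":0,"roll":0,"jaw":0.22}]'|sed -n '4,6p'
python3 -m jog '[{"tx":0,"ty":0,"tz":0,"roll":0,"jaw":0},{"tx":0,"ty":0,"tz":0,"roll":0,"jaw":0},{"tx":0,"ty":0,"tz":0,"roll":0,"jaw":0},{"tx":0,"ty":0,"tz":0,"roll":0,"jaw":0}]'|sed -n '2,6p'
```

```text
force: [0.7, 0.4, 0.1]
opening: 0.221
grasp_force: 0.0
position: [0.4965, -0.2868, 0.1411]
tcp_rot: [[0.993, 0.115, -0.0], [0.115, -0.993, 0.001], [-0.0, -0.001, -1.0]]
force: [-0.3, 1.1, 1.6]
opening: 0.181
grasp_force: 29.9
```

```bash
python3 -m jog '[{"tx":0,"ty":0,"tz":-0.5,"roll":0,"jaw":0},{"tx":0,"ty":0,"tz":-1,"roll":0,"jaw":0},{"tx":0,"ty":0,"tz":-1.5,"roll":0,"jaw":0},{"tx":0,"ty":0,"tz":-2,"roll":0,"jaw":0},{"tx":0,"ty":0,"tz":-2,"roll":0,"jaw":0},{"tx":0,"ty":0,"tz":-3,"roll":0,"jaw":0},{"tx":0,"ty":0,"tz":-3,"roll":0,"jaw":0},{"tx":0,"ty":0,"tz":0,"roll":0,"jaw":0}]'|sed -n '2,6p'
python3 - <<'E'
from h import *
C=pickle.load(open("c0.pkl","rb"))
c=capture("side");C2={"side":c}
for t in("cover_knob","cover"):
  for d in landmark_of("side",t)[:2]: print(t,d["point"],d["p"])
p=np.array(read_state()["position"])
print(p,proj(c,[p+[0,0,-.06],p+np.array([-np.sin(np.radians(6.6))*.026,np.cos(np.radians(6.6))*.026,-.06])]))
cv2.imwrite("pics/p3.png",cv2.resize(c["img"][160:330,270:470,::-1],(600,510),interpolation=cv2.INTER_CUBIC))
# rest: target
y=np.radians(-10.27); seat=np.array([.4842,-.0479,.0856]); out=np.array([-np.sin(y),np.cos(y),0])
print("out",out.round(4),"hover xy",(seat+out*.045).round(4))
E
python3 go.py .492 -.0036 .29 -100.3
```

```text
position: [0.4988, -0.2892, 0.2757]
tcp_rot: [[0.993, 0.116, 0.008], [0.116, -0.993, -0.007], [0.007, 0.008, -1.0]]
force: [0.6, -1.6, -4.2]
opening: 0.182
grasp_force: 29.9
cover [248.7, 385.3] 0.88
[ 0.49555369 -0.28642525  0.26971213] [[250.75341725 383.80177989]
 [242.5731894  376.33059083]]
out [0.1783 0.984  0.    ] hover xy [ 0.4922 -0.0036  0.0856]
t 16.15 pos [ 0.4956 -0.2864  0.2697] yang -83.4 F [-1.2  0.5 -4.8] open 0.182 gf 29.9
need t cm [  2.91 -28.14  -1.98] roll 0.296
```

View pics/p3.png

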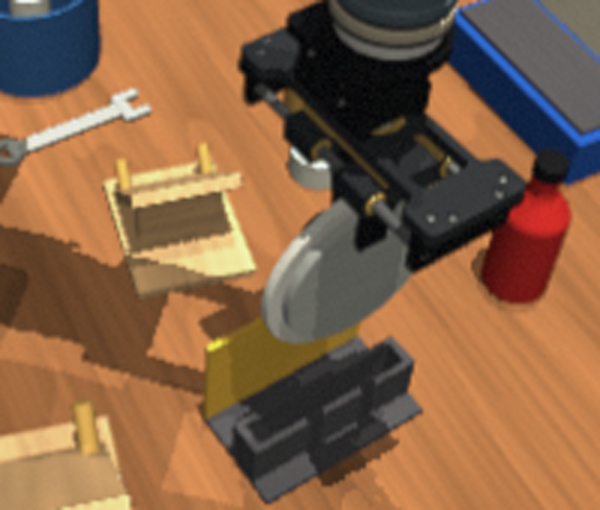

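The cover hangs vertically, clear of the rack, with its knob on the far (+y) side. The rest is at crop (180,200). I'm turning it to the rest's yaw and carrying it over.

```bash
python3 -m jog '[{"tx":0,"ty":0,"tz":0,"roll":0.1,"jaw":0},{"tx":0,"ty":0,"tz":0,"roll":0.1,"jaw":0},{"tx":0,"ty":0,"tz":0,"roll":0.1,"jaw":0},{"tx":-0.4,"ty":-2,"tz":0,"roll":0,"jaw":0},{"tx":-0.7,"ty":-3.5,"tz":0,"roll":0,"jaw":0},{"tx":-0.7,"ty":-3.5,"tz":0,"roll":0,"jaw":0},{"tx":-0.7,"ty":-3.5,"tz":0,"roll":0,"jaw":0},{"tx":-0.7,"ty":-3.5,"tz":0,"roll":0,"jaw":0}]'>/dev/null
python3 -m jog '[{"tx":-0.7,"ty":-3.5,"tz":0,"roll":0,"jaw":0},{"tx":-0.7,"ty":-3.5,"tz":0,"roll":0,"jaw":0},{"tx":-0.5,"ty":-2.5,"tz":0,"roll":0,"jaw":0},{"tx":-0.3,"ty":-1.5,"tz":0,"roll":0,"jaw":0},{"tx":0,"ty":0,"tz":0,"roll":0,"jaw":0},{"tx":0,"ty":0,"tz":0,"roll":0,"jaw":0},{"tx":0,"ty":0,"tz":0,"roll":0,"jaw":0}]'>/dev/null
python3 go.py .4913 -.0085 .175 -100.3
python3 - <<'E'
from fit import *
import os
C["side"]=capture("side");C["top"]=capture("top")
cv2.imwrite("pics/p4.png",np.hstack([cv2.resize(C[n]["img"][r:r+100,k:k+130,::-1],(400,308),interpolation=cv2.INTER_CUBIC) for n,r,k in(("side",160,270),("top",170,290))]))
E
```

```text
t 17.65 pos [ 0.4926 -0.0122  0.2704] yang -100.6 F [-0.8  0.  -4.2] open 0.18 gf 30.0
need t cm [-0.18 -0.35  9.54] roll -0.004
```

View pics/p4.png

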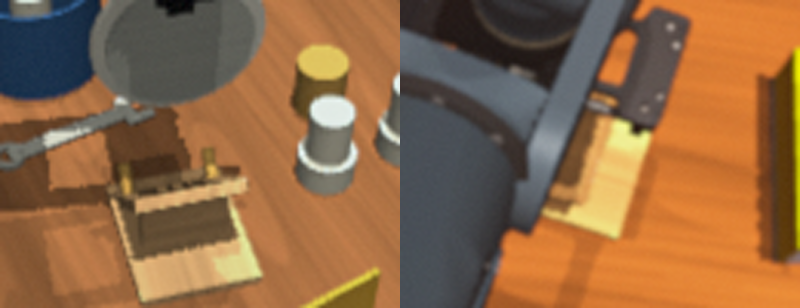

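The cover hangs above the rest, flat to the board's level axis (pins at crop (127,175) and (210,160) below it). Next is a slow descent to contact.

```bash
python3 -m jog '[{"tx":-0.2,"ty":-0.35,"tz":2,"roll":0,"jaw":0},{"tx":0,"ty":0,"tz":3,"roll":0,"jaw":0},{"tx":0,"ty":0,"tz":2.5,"roll":0,"jaw":0},{"tx":0,"ty":0,"tz":1,"roll":0,"jaw":0},{"tx":0,"ty":0,"tz":0,"roll":0,"jaw":0},{"tx":0,"ty":0,"tz":0,"roll":0,"jaw":0}]'|sed -n '2p;4p'
python3 -m jog '[{"tx":0,"ty":0,"tz":0.3,"roll":0,"jaw":0},{"tx":0,"ty":0,"tz":0.2,"roll":0,"jaw":0},{"tx":0,"ty":0,"tz":0,"roll":0,"jaw":0}]'|sed -n '2p;4p'
python3 -m jog '[{"tx":0,"ty":0,"tz":0.2,"roll":0,"jaw":0},{"tx":0,"ty":0,"tz":0,"roll":0,"jaw":0}]'|sed -n '2p;4p'
python3 -m jog '[{"tx":0,"ty":0,"tz":0.2,"roll":0,"jaw":0},{"tx":0,"ty":0,"tz":0,"roll":0,"jaw":0}]'|sed -n '2p;4p'
```

```text
position: [0.4926, -0.0086, 0.1867]
force: [-0.2, 0.1, -3.9]
position: [0.4918, -0.0081, 0.1814]
force: [-0.7, 1.0, -4.1]
position: [0.4915, -0.008, 0.179]
force: [0.8, 0.1, -3.7]
position: [0.4915, -0.008, 0.1768]
force: [1.0, 0.4, -3.1]
```

```bash
python3 -m jog '[{"tx":0,"ty":0,"tz":0.3,"roll":0,"jaw":0},{"tx":0,"ty":0,"tz":0,"roll":0,"jaw":0}]'|sed -n '2p;4p'
python3 -m jog '[{"tx":0,"ty":0,"tz":0.2,"roll":0,"jaw":0},{"tx":0,"ty":0,"tz":0,"roll":0,"jaw":0}]'|sed -n '2p;4p'
python3 -m jog '[{"tx":0,"ty":0,"tz":0.2,"roll":0,"jaw":0},{"tx":0,"ty":0,"tz":0,"roll":0,"jaw":0}]'|sed -n '2p;4p'
```

```text
position: [0.4913, -0.008, 0.1736]
force: [0.0, 0.4, -3.8]
position: [0.4915, -0.0081, 0.1718]
force: [-0.6, 0.5, -3.9]
position: [0.4915, -0.0086, 0.1701]
force: [-2.5, -3.1, -4.4]
```

```bash
python3 -m jog '[{"tx":0,"ty":0,"tz":0.1,"roll":0,"jaw":0},{"tx":0,"ty":0,"tz":0,"roll":0,"jaw":0}]'|sed -n '2p;4p'
python3 -m jog '[{"tx":0,"ty":0,"tz":0.1,"roll":0,"jaw":0},{"tx":0,"ty":0,"tz":0,"roll":0,"jaw":0}]'|sed -n '2p;4p'; python3 -c "
from h import *;print(read_state()['moment'])"
```

```text
position: [0.4916, -0.0085, 0.1695]
force: [-2.6, -3.6, 2.3]
position: [0.4916, -0.0086, 0.1688]
force: [-3.6, -3.5, 5.5]
[-1.17809193  0.90802781 -0.15712154]
```

```bash
python3 -m jog '[{"tx":-0.2,"ty":0,"tz":-0.1,"roll":0,"jaw":0},{"tx":0,"ty":0,"tz":0,"roll":0,"jaw":0}]'|sed -n '2p;4p'
python3 -m jog '[{"tx":0,"ty":0.1,"tz":0.1,"roll":0,"jaw":0},{"tx":0,"ty":0,"tz":0,"roll":0,"jaw":0}]'|sed -n '2p;4p'
python3 -m jog '[{"tx":0,"ty":0.1,"tz":0.1,"roll":0,"jaw":0},{"tx":0,"ty":0,"tz":0,"roll":0,"jaw":0}]'|sed -n '2p;4p'
```

```text
position: [0.4898, -0.0078, 0.1694]
force: [-1.5, -3.0, 4.0]
position: [0.4894, -0.0087, 0.168]
force: [-2.4, -3.0, 0.2]
position: [0.4892, -0.0097, 0.1669]
force: [-1.3, -2.4, 1.6]
```

```bash
python3 -m jog '[{"tx":-0.1,"ty":0.15,"tz":0.15,"roll":0,"jaw":0},{"tx":0,"ty":0,"tz":0,"roll":0,"jaw":0}]'|sed -n '2p;4p'
python3 -m jog '[{"tx":0,"ty":0.15,"tz":0.15,"roll":0,"jaw":0},{"tx":0,"ty":0,"tz":0,"roll":0,"jaw":0}]'|sed -n '2p;4p'
```

```text
position: [0.4888, -0.0104, 0.1664]
force: [-2.9, -0.5, 9.5]
position: [0.4888, -0.0112, 0.1662]
force: [-3.6, 1.1, 18.6]
```

Both pin and board are in contact. I'm loosening slightly, raising so only the tips straddle the rim, then tilting the cover back so it leans on the inner finger.

```bash
python3 -m jog '[{"tx":0,"ty":0,"tz":-0.1,"roll":0,"jaw":0},{"tx":0,"ty":0,"tz":0,"roll":0,"jaw":0.26},{"tx":0,"ty":0,"tz":0,"roll":0,"jaw":0.26},{"tx":0,"ty":0,"tz":0,"roll":0,"jaw":0.26},{"tx":0,"ty":0,"tz":-0.6,"roll":0,"jaw":0.28},{"tx":0,"ty":0,"tz":-1,"roll":0,"jaw":0.28},{"tx":0,"ty":0,"tz":0,"roll":0,"jaw":0.28}]'|sed -n '2p;4,6p'
python3 -m jog '[{"tx":0,"ty":0.4,"tz":0,"roll":0,"jaw":0.28},{"tx":0,"ty":0.4,"tz":0.1,"roll":0,"jaw":0.28},{"tx":0,"ty":0.4,"tz":0.1,"roll":0,"jaw":0.28},{"tx":0,"ty":0.4,"tz":0.1,"roll":0,"jaw":0.28},{"tx":0,"ty":0.4,"tz":0.1,"roll":0,"jaw":0.28},{"tx":0,"ty":0.4,"tz":0.1,"roll":0,"jaw":0.28},{"tx":0,"ty":0,"tz":0,"roll":0,"jaw":0.28}]'|sed -n '2p;4,6p'
```

```text
position: [0.4888, -0.0126, 0.1824]
force: [0.0, -0.4, 0.3]
opening: 0.278
grasp_force: 0.2
position: [0.483, -0.0365, 0.1758]
force: [-0.3, 0.0, -0.3]
opening: 0.276
grasp_force: 0.2
```

```bash
python3 -m jog '[{"tx":0,"ty":0.4,"tz":0.1,"roll":0,"jaw":0.32},{"tx":0,"ty":0.4,"tz":0.2,"roll":0,"jaw":0.34},{"tx":0,"ty":0.4,"tz":0.2,"roll":0,"jaw":0.36},{"tx":0,"ty":0.4,"tz":0.2,"roll":0,"jaw":0.36},{"tx":0,"ty":0.4,"tz":0.25,"roll":0,"jaw":0.36},{"tx":0,"ty":0.4,"tz":0.25,"roll":0,"jaw":0.36},{"tx":0,"ty":0,"tz":0,"roll":0,"jaw":0.36}]'|sed -n '2p;4,6p'
python3 - <<'E'
from h import *
s=capture("side");t=capture("top")
y=np.radians(-10.27);out=np.array([-np.sin(y),np.cos(y),0]);seat=np.array([.4842,-.0479,.0856])
for ph in(0,15,30,45):
    a=np.radians(ph);P=seat+out*(.037+.016*ph/45)-[0,0,.054]
    zc=out*np.cos(a)+np.array([0,0,np.sin(a)]);up=-out*np.sin(a)+np.array([0,0,np.cos(a)])
    O=P+up*.075; print(ph,proj(s,[O,O+zc*.026]).round(1).tolist(),proj(t,[O,O+zc*.026]).round(1).tolist())
for n in("side","top"):
  for k in("cover","cover_knob"): print(n,k,[(np.round(d["point"],1).tolist(),round(d["p"],2)) for d in landmark_of(n,k)[:2]], [d["bbox"] for d in trace(n,"cover")[:1]])
E
```

```text
position: [0.4787, -0.0601, 0.1636]
force: [0.2, -0.8, -1.5]
opening: 0.359
grasp_force: 0.5
0 [[202.0, 325.6], [195.5, 323.2]] [[206.2, 328.9], [202.9, 318.6]]
15 [[206.2, 327.0], [198.1, 324.6]] [[208.2, 334.5], [204.4, 324.5]]
30 [[211.5, 328.3], [202.3, 326.1]] [[210.4, 339.4], [206.5, 330.6]]
45 [[217.2, 329.2], [207.7, 327.5]] [[212.6, 343.2], [208.8, 336.3]]
side cover [([210.9, 329.2], 0.89)] [[301.6, 201.4, 55.0, 22.9]]
side cover_knob [([201.9, 329.0], 0.78)] [[301.6, 201.4, 55.0, 22.9]]
top cover [([222.0, 436.6], 0.55)] []
top cover_knob [] []
```

The cover is leaning back at about 30° as planned (side origin at (211,329), predicted (211.5,328.3)). I'm laying it fully down and backing off.

```bash
python3 -m jog '[{"tx":0,"ty":0.4,"tz":0.3,"roll":0,"jaw":0.39},{"tx":0,"ty":0.4,"tz":0.35,"roll":0,"jaw":0.4},{"tx":0,"ty":0.4,"tz":0.35,"roll":0,"jaw":0.42},{"tx":0,"ty":0.4,"tz":0.35,"roll":0,"jaw":0.42},{"tx":0,"ty":0.4,"tz":0.35,"roll":0,"jaw":0.42},{"tx":0,"ty":0.3,"tz":0.2,"roll":0,"jaw":0.43},{"tx":0,"ty":0,"tz":0,"roll":0,"jaw":0.43}]'|sed -n '2p;4,6p'
python3 -m jog '[{"tx":0,"ty":0.3,"tz":0,"roll":0,"jaw":0.45},{"tx":0,"ty":0.2,"tz":0,"roll":0,"jaw":0.48},{"tx":0,"ty":0.2,"tz":0,"roll":0,"jaw":0.5},{"tx":0,"ty":0,"tz":0,"roll":0,"jaw":0.5}]'|sed -n '2p;4,6p'
python3 - <<'E'
from h import *
s=capture("side")
for k in("cover","cover_knob"): print(k,[(np.round(d["point"],1).tolist(),round(d["p"],2)) for d in landmark_of("side",k)[:2]], [d["bbox"] for d in trace("side","cover")[:1]])
E
```

```text
position: [0.4747, -0.0827, 0.1447]
force: [-0.7, -1.4, -0.4]
opening: 0.427
grasp_force: 0.6
position: [0.4736, -0.0892, 0.1452]
force: [0.5, -0.7, 1.1]
opening: 0.492
grasp_force: 0.0
cover [([216.3, 328.7], 0.46), ([301.3, 374.4], 0.42)] [[304.0, 217.5, 25.1, 10.4]]
cover_knob [([208.0, 329.2], 0.66)] [[304.0, 217.5, 25.1, 10.4]]
```

It's lying on the rest (knob pixel (208,329), predicted (207.7,327.5)). I'm retreating upwards and aside for a clear two-view measurement.

```bash
python3 -m jog '[{"tx":0,"ty":0,"tz":-1,"roll":0,"jaw":0.5},{"tx":0,"ty":0,"tz":-3,"roll":0,"jaw":0.5},{"tx":0,"ty":0,"tz":-4,"roll":0,"jaw":0.6},{"tx":0,"ty":4,"tz":-3,"roll":0,"jaw":0.7},{"tx":0,"ty":4,"tz":0,"roll":0,"jaw":0.8},{"tx":0,"ty":4,"tz":0,"roll":0,"jaw":0.8},{"tx":0,"ty":4,"tz":0,"roll":0,"jaw":0.8},{"tx":0,"ty":2,"tz":0,"roll":0,"jaw":0.8}]'|sed -n '2p'
python3 -m jog '[{"tx":0,"ty":0,"tz":0,"roll":-0.131,"jaw":0.8},{"tx":0,"ty":0,"tz":0,"roll":-0.131,"jaw":0.8},{"tx":0,"ty":0,"tz":0,"roll":-0.131,"jaw":0.8},{"tx":0,"ty":0,"tz":0,"roll":-0.131,"jaw":0.8},{"tx":0,"ty":0,"tz":0,"roll":-0.131,"jaw":0.8},{"tx":0,"ty":0,"tz":0,"roll":-0.131,"jaw":0.8}]'>/dev/null
python3 -m jog '[{"tx":0,"ty":0,"tz":0,"roll":-0.131,"jaw":0.8},{"tx":0,"ty":0,"tz":0,"roll":-0.131,"jaw":0.8},{"tx":0,"ty":0,"tz":0,"roll":-0.131,"jaw":0.8},{"tx":0,"ty":0,"tz":0,"roll":-0.131,"jaw":0.8},{"tx":0,"ty":0,"tz":0,"roll":-0.131,"jaw":0.8},{"tx":0,"ty":0,"tz":0,"roll":-0.131,"jaw":0.8},{"tx":0,"ty":0,"tz":0,"roll":0,"jaw":0.8}]'>/dev/null
python3 - <<'E'
from h import *
C={n:capture(n) for n in("side","top")};L={}
pickle.dump(C,open("c1.pkl","wb"))
for n in C:
  for k in("cover","cover_knob","canister_rim","canister","workpiece"):
    d=landmark_of(n,k);L[n,k]=d; print(n,k,[(np.round(e["point"],1).tolist(),round(e["p"],2)) for e in d[:4]])
  m=trace(n,"cover");print([(e["bbox"],round(e["p"],2)) for e in m[:2]])
  # dark knob pixels near
for k in("cover","cover_knob","canister_rim"):
  if L["side",k] and L["top",k]: print(k,tri((C["side"],L["side",k][0]["point"]),(C["top"],L["top",k][0]["point"])))
y=np.radians(-10.27);out=np.array([-np.sin(y),np.cos(y),0]);print("expected knob",np.array([.4842,-.0479,.0856])+(out+[0,0,1])*.0184)
E
python3 go.py .4885 -.0243 .1116 -10.3
```

```text
position: [0.4402, -0.2693, 0.2562]
side cover []
side cover_knob []
side canister_rim [([150.0, 281.8], 0.66)]
side canister [([177.4, 284.4], 0.83), ([154.1, 283.6], 0.75)]
side workpiece [([178.5, 279.3], 0.63), ([215.8, 374.5], 0.61), ([208.0, 398.3], 0.46)]
[([302.7, 218.0, 9.3, 13.3], 0.62)]
top cover [([215.3, 343.4], 0.83), ([215.0, 230.0], 0.71)]
top cover_knob [([207.8, 334.9], 0.88), ([141.7, 314.6], 0.7)]
top canister_rim []
top canister []
top workpiece [([161.4, 343.0], 0.97), ([214.2, 225.6], 0.78), ([133.6, 352.4], 0.78)]
[([326.0, 185.8, 40.7, 52.1], 0.56)]
expected knob [ 0.48748048 -0.0297948   0.104     ]
t 27.8 pos [ 0.4405 -0.266   0.255 ] yang -10.5 F [0.3 0.5 0.2] open 0.797 gf 0.0
need t cm [24.64  0.32 14.34] roll -0.003
```

Run:
```python
from h import *
C=pickle.load(open("c1.pkl","rb"))
print("knob",tri((C["side"],[208.0,329.2]),(C["top"],[207.8,334.9])))
print("wp",tri((C["side"],[178.5,279.3]),(C["top"],[214.2,225.6])))
y=np.radians(-10.27);out=np.array([-np.sin(y),np.cos(y),0]);ks=np.array([.4842,-.0479,.0856])+(out+[0,0,1])*.0184
g=cv2.cvtColor(C["top"]["img"],cv2.COLOR_RGB2GRAY)[190:230,318:362]
m=(g<45).astype(np.uint8);n,l,s,c=cv2.connectedComponentsWithStats(m)
print([(s[i,:5].tolist(),(c[i][::-1]+[190,318]).round(1).tolist()) for i in range(1,n) if s[i,4]>15])
# predicted knob silhouette centroid in top view
t=np.linspace(0,6.283,60);nn=(out+[0,0,1])/2**.5;x=np.array([np.cos(y),np.sin(y),0]);u=np.cross(nn,x)
sil=np.r_[[ks+nn*h+.015*(np.cos(a)*x+np.sin(a)*u) for h in(-.018,.018) for a in t]]
h=cv2.convexHull(np.float32(proj(C["top"],sil)));M=cv2.moments(h);print("pred centroid",M["m10"]/M["m00"],M["m01"]/M["m00"],M["m00"], h.min((0,1)),h.max((0,1)))
```

```text
knob (array([ 0.49254207, -0.0267036 ,  0.09589561]), np.float64(0.0015920843158470585))
wp (array([ 0.45222812,  0.25475773, -0.00789616]), np.float64(0.004234743513265833))
[([12, 14, 15, 12, 101], [209.7, 337.2])]
pred centroid 208.71484353113675 336.21270575610606 221.84936289000325 [200.17044 326.58755] [217.19002 345.86923]
```

```bash
python3 -m jog '[{"tx":2.5,"ty":0.05,"tz":0,"roll":0,"jaw":0.8},{"tx":4,"ty":0.05,"tz":0,"roll":0,"jaw":0.8},{"tx":4,"ty":0.05,"tz":0,"roll":0,"jaw":0.8},{"tx":4,"ty":0.05,"tz":0,"roll":0,"jaw":0.8},{"tx":4,"ty":0.05,"tz":0,"roll":0,"jaw":0.8},{"tx":4,"ty":0.05,"tz":0,"roll":0,"jaw":0.8},{"tx":2.1,"ty":0,"tz":0,"roll":0,"jaw":0.8},{"tx":0,"ty":0,"tz":0,"roll":0,"jaw":0.8}]'>/dev/null
python3 -m jog '[{"tx":0,"ty":0,"tz":3,"roll":0,"jaw":0.8},{"tx":0,"ty":0,"tz":3.5,"roll":0,"jaw":0.8},{"tx":0,"ty":0,"tz":3,"roll":0,"jaw":0.8},{"tx":0,"ty":0,"tz":1.5,"roll":0,"jaw":0.8},{"tx":0,"ty":0,"tz":0,"roll":0,"jaw":0.8},{"tx":0,"ty":0,"tz":0,"roll":0,"jaw":0.8}]'>/dev/null
python3 go.py .489 -.0243 .1116 -10.3
```

```text
t 29.2 pos [ 0.4885 -0.0256  0.1452] yang -10.5 F [-0.8 -0.3  1.3] open 0.803 gf 0.0
need t cm [0.14 0.03 3.36] roll -0.004
```

```bash
python3 -m jog '[{"tx":0.1,"ty":0,"tz":1.2,"roll":0,"jaw":0.8},{"tx":0,"ty":0,"tz":1.2,"roll":0,"jaw":0.7},{"tx":0,"ty":0,"tz":0.8,"roll":0,"jaw":0.6},{"tx":0,"ty":0,"tz":0,"roll":0,"jaw":0.5},{"tx":0,"ty":0,"tz":0,"roll":0,"jaw":0.45},{"tx":0,"ty":0,"tz":0,"roll":0,"jaw":0.45},{"tx":0,"ty":0,"tz":0,"roll":0,"jaw":0.45}]'|sed -n '2p;4,6p'
python3 -m jog '[{"tx":0,"ty":0,"tz":0,"roll":0,"jaw":0.4},{"tx":0,"ty":0,"tz":0,"roll":0,"jaw":0.38},{"tx":0,"ty":0,"tz":0,"roll":0,"jaw":0.36},{"tx":0,"ty":0,"tz":0,"roll":0,"jaw":0.36}]'|sed -n '2p;4,6p'
python3 -m jog '[{"tx":0,"ty":0,"tz":0,"roll":0,"jaw":0},{"tx":0,"ty":0,"tz":0,"roll":0,"jaw":0},{"tx":0,"ty":0,"tz":0,"roll":0,"jaw":0},{"tx":0,"ty":0,"tz":0,"roll":0,"jaw":0}]'|sed -n '2p;4,6p'
```

```text
position: [0.4888, -0.0238, 0.1136]
force: [0.3, 0.1, -1.0]
opening: 0.465
grasp_force: 0.0
position: [0.4884, -0.0237, 0.1131]
force: [-0.7, 0.2, -0.3]
opening: 0.368
grasp_force: 0.0
position: [0.4879, -0.0236, 0.113]
force: [-2.1, 0.2, 1.0]
opening: 0.338
grasp_force: 30.0
```

Knob gripped (29.4 mm). I'm lifting straight up and checking the cover's attitude.

```bash
python3 -m jog '[{"tx":0.1,"ty":0,"tz":-0.4,"roll":0,"jaw":0},{"tx":0.2,"ty":0,"tz":-0.8,"roll":0,"jaw":0},{"tx":0,"ty":0,"tz":-1.5,"roll":0,"jaw":0},{"tx":0,"ty":0,"tz":-2.5,"roll":0,"jaw":0},{"tx":0,"ty":0,"tz":-3,"roll":0,"jaw":0},{"tx":0,"ty":0,"tz":-4,"roll":0,"jaw":0},{"tx":0,"ty":0,"tz":-2,"roll":0,"jaw":0},{"tx":0,"ty":0,"tz":0,"roll":0,"jaw":0}]'|sed -n '2p;4,6p'
python3 - <<'E'
from h import *
s=capture("side");p=np.array(read_state()["position"])
tr=trace("side","cover");L=[(np.round(d["point"],1).tolist(),round(d["p"],2)) for d in landmark_of("side","cover")[:2]]
print(L,[(d["bbox"],round(d["p"],2)) for d in tr[:2]])
y=np.radians(-10.27);out=np.array([-np.sin(y),np.cos(y),0]);x=np.array([np.cos(y),np.sin(y),0])
t=np.linspace(0,6.283,90)
for ph in(45,60,70,80,90):
    a=np.radians(ph);zc=out*np.cos(a)+np.array([0,0,np.sin(a)]);u=np.cross(zc,x);O=p-zc*.0345
    q=proj(s,np.r_[[O+zc*h+.075*(np.cos(b)*x+np.sin(b)*u) for h in(0,.008) for b in t]])
    print(ph,proj(s,O).round(1),"bbox",q[:,1].min().round(1),q[:,0].min().round(1),np.ptp(q[:,1]).round(1),np.ptp(q[:,0]).round(1))
cv2.imwrite("pics/p5.png",cv2.resize(s["img"][130:250,260:420,::-1],(800,600),interpolation=cv2.INTER_CUBIC))
E
```

```text
position: [0.4911, -0.021, 0.2583]
force: [0.1, -0.4, -5.0]
opening: 0.337
grasp_force: 30.0
[([177.4, 331.9], 0.77)] [([302.6, 155.0, 58.2, 31.4], 0.58)]
45 [[175.4 329.4]] bbox 298.6 166.1 61.1 15.0
60 [[175.2 328.6]] bbox 298.0 165.0 61.0 18.4
70 [[174.5 328. ]] bbox 297.6 160.7 60.8 26.3
80 [[173.5 327.4]] bbox 297.1 155.9 60.5 34.6
90 [[172.1 326.8]] bbox 296.6 151.0 60.3 42.0
```

Run:
```python
from h import *
s=capture("side");p=np.array(read_state()["position"])
d=trace("side","cover")[0];m=np.array(d["pixels"]);pickle.dump((s,m),open("c2.pkl","wb"))
for r in range(152,190,3):
    k=np.nonzero(m[r])[0]; print(r,(k.min(),k.max(),len(k)) if len(k) else "-")
y=np.radians(-10.27);out=np.array([-np.sin(y),np.cos(y),0]);x=np.array([np.cos(y),np.sin(y),0])
t=np.linspace(0,6.283,120);res=[]
for ph in range(0,181,5):
    a=np.radians(ph);zc=out*np.cos(a)+np.array([0,0,np.sin(a)]);u=np.cross(zc,x);O=p-zc*.0345
    q=proj(s,np.r_[[O+zc*h+r*(np.cos(b)*x+np.sin(b)*u) for h,r in((0,.075),(.008,.075),(-.008,.063)) for b in t]])[:,::-1]
    best=0
    for dx in range(-6,7,2):
        for dy in range(-8,9,2):
            M=np.zeros((400,640),np.uint8);cv2.fillConvexPoly(M,cv2.convexHull(np.int32(np.round(q+[dx,dy]))),1)
            i=(m&(M>0)).sum()/(m|(M>0)).sum()
            if i>best: best=i;b=(dx,dy)
    res.append((round(best,2),ph,b))
print(sorted(res)[::-1][:10])
```

```text
152 -
155 -
158 -
161 (np.int64(323), np.int64(331), 9)
164 (np.int64(322), np.int64(332), 11)
167 (np.int64(322), np.int64(332), 11)
170 (np.int64(322), np.int64(357), 18)
173 (np.int64(322), np.int64(357), 36)
176 (np.int64(317), np.int64(354), 38)
179 (np.int64(304), np.int64(344), 41)
182 (np.int64(299), np.int64(326), 28)
185 -
188 -
[(np.float64(0.62), 50, (0, 0)), (np.float64(0.61), 45, (2, 0)), (np.float64(0.54), 40, (0, 0)), (np.float64(0.53), 55, (0, 0)), (np.float64(0.49), 60, (0, -2)), (np.float64(0.48), 35, (2, -2)), (np.float64(0.45), 65, (0, -2)), (np.float64(0.44), 30, (2, -2)), (np.float64(0.41), 70, (0, -2)), (np.float64(0.39), 25, (0, 0))]
```

The cover holds its 45–50° tilt in the pinch (friction), so it doesn't hang level by itself. I'll level it about the pinch axis against a free patch of bench near (0.64,0.24), so the canister isn't pushed, and then set it on. That patch is clear in the top view (col ~250, row ~150).

```bash
python3 go.py .64 .24 .10 -10.3
```

```text
t 31.75 pos [ 0.4876 -0.0203  0.2533] yang -10.5 F [-1.3  0.  -4.8] open 0.334 gf 30.0
need t cm [28.37 10.31 15.3 ] roll -0.003
```

```bash
python3 -m jog '[{"tx":2,"ty":0.7,"tz":0,"roll":0,"jaw":0},{"tx":3.5,"ty":1.3,"tz":0,"roll":0,"jaw":0},{"tx":3.5,"ty":1.3,"tz":0,"roll":0,"jaw":0},{"tx":3.5,"ty":1.3,"tz":0,"roll":0,"jaw":0},{"tx":3.5,"ty":1.3,"tz":0,"roll":0,"jaw":0},{"tx":3.5,"ty":1.3,"tz":0,"roll":0,"jaw":0},{"tx":3.5,"ty":1.3,"tz":0,"roll":0,"jaw":0},{"tx":3.5,"ty":1.3,"tz":0,"roll":0,"jaw":0}]'>/dev/null
python3 -m jog '[{"tx":1.9,"ty":0.6,"tz":2,"roll":0,"jaw":0},{"tx":0,"ty":0,"tz":3.5,"roll":0,"jaw":0},{"tx":0,"ty":0,"tz":3.5,"roll":0,"jaw":0},{"tx":0,"ty":0,"tz":3,"roll":0,"jaw":0},{"tx":0,"ty":0,"tz":2,"roll":0,"jaw":0},{"tx":0,"ty":0,"tz":0.8,"roll":0,"jaw":0},{"tx":0,"ty":0,"tz":0,"roll":0,"jaw":0}]'|sed -n '2p;4,6p'
```

```text
position: [0.6413, 0.2392, 0.104]
force: [-0.2, -0.2, -3.7]
opening: 0.334
grasp_force: 30.0
```

Run:
```python
from h import *
p=np.array(read_state()["position"])
y=np.radians(-10.27);out=np.array([-np.sin(y),np.cos(y),0]);x=np.array([np.cos(y),np.sin(y),0])
t=np.linspace(0,6.283,120)
for n in("side","top"):
  s=capture(n);T=trace(n,"cover")
  print(n,[(e["bbox"],round(e["p"],2)) for e in T[:3]],[(np.round(e["point"],1).tolist(),round(e["p"],2)) for k in("cover","cover_knob") for e in landmark_of(n,k)[:2]])
  for ph in(40,50,60):
    a=np.radians(ph);zc=out*np.cos(a)+np.array([0,0,np.sin(a)]);u=np.cross(zc,x);O=p-zc*.0368
    q=proj(s,np.r_[[O+zc*h+r*(np.cos(b)*x+np.sin(b)*u) for h,r in((0,.075),(.008,.075),(-.008,.063)) for b in t]])
    print(ph,proj(s,O).round(1),q[:,1].min().round(1),q[:,0].min().round(1),np.ptp(q[:,1]).round(1),np.ptp(q[:,0]).round(1),"minz",(O[2]-.075*np.cos(a)).round(4))
```

```text
side [([313.6, 134.7, 46.6, 22.3], 0.7), ([274.3, 193.9, 41.0, 21.7], 0.59)] [([153.1, 336.4], 0.8), ([141.3, 334.3], 0.89), ([153.2, 282.0], 0.55)]
40 [[149.4 336.6]] 313.3 140.2 46.2 16.8 minz 0.0229
50 [[149.7 336.2]] 313.0 143.2 46.2 12.2 minz 0.0276
60 [[149.7 335.8]] 312.6 142.8 46.2 13.4 minz 0.0346
top [([235.9, 115.7, 33.4, 51.2], 0.69)] [([142.0, 247.1], 0.71), ([133.0, 238.1], 0.84)]
40 [[140.4 248.6]] 228.5 112.2 38.7 55.5 minz 0.0229
50 [[140.5 247.1]] 224.2 112.5 44.9 55.2 minz 0.0276
60 [[140.3 245.4]] 219.8 112.4 50.3 55.2 minz 0.0346
```

```bash
python3 -m jog '[{"tx":0,"ty":0,"tz":0.8,"roll":0,"jaw":0},{"tx":0,"ty":0,"tz":0.7,"roll":0,"jaw":0},{"tx":0,"ty":0,"tz":0.4,"roll":0,"jaw":0},{"tx":0,"ty":0,"tz":0,"roll":0,"jaw":0}]'|sed -n '2p;4p'
python3 -m jog '[{"tx":0,"ty":0,"tz":0.3,"roll":0,"jaw":0},{"tx":0,"ty":0,"tz":0,"roll":0,"jaw":0}]'|sed -n '2p;4p'
python3 -m jog '[{"tx":0,"ty":0,"tz":0.2,"roll":0,"jaw":0},{"tx":0,"ty":0,"tz":0,"roll":0,"jaw":0}]'|sed -n '2p;4p'
```

```text
position: [0.6419, 0.2394, 0.0866]
force: [-0.1, -0.3, -3.3]
position: [0.6428, 0.2395, 0.0846]
force: [-0.3, -0.4, -4.8]
position: [0.6428, 0.2395, 0.0829]
force: [0.1, 0.2, -4.8]
```

```bash
python3 -m jog '[{"tx":0,"ty":0,"tz":0.3,"roll":0,"jaw":0},{"tx":0,"ty":0,"tz":0,"roll":0,"jaw":0}]'|sed -n '2p;4p'
python3 -m jog '[{"tx":0,"ty":0,"tz":0.2,"roll":0,"jaw":0},{"tx":0,"ty":0,"tz":0,"roll":0,"jaw":0}]'|sed -n '2p;4p'
python3 -m jog '[{"tx":-0.1,"ty":0,"tz":0.2,"roll":0,"jaw":0},{"tx":0,"ty":0,"tz":0,"roll":0,"jaw":0}]'|sed -n '2p;4p'
```

```text
position: [0.6432, 0.2394, 0.0803]
force: [-0.0, -0.7, -1.7]
position: [0.6435, 0.239, 0.0796]
force: [-2.5, -2.5, 4.0]
position: [0.6436, 0.2374, 0.0786]
force: [-1.7, -3.8, 9.3]
```

```bash
python3 -m jog '[{"tx":-0.4,"ty":0,"tz":0.2,"roll":0,"jaw":0},{"tx":-0.4,"ty":0,"tz":0.2,"roll":0,"jaw":0},{"tx":0,"ty":0,"tz":0,"roll":0,"jaw":0}]'|sed -n '2p;4p'
python3 -m jog '[{"tx":-0.4,"ty":0,"tz":0.2,"roll":0,"jaw":0},{"tx":-0.4,"ty":0,"tz":0.2,"roll":0,"jaw":0},{"tx":0,"ty":0,"tz":0,"roll":0,"jaw":0}]'|sed -n '2p;4p'
```

```text
position: [0.6425, 0.2291, 0.0739]
force: [-0.8, -4.3, 6.3]
position: [0.6411, 0.2216, 0.0694]
force: [-0.8, -4.4, 5.8]
```

```bash
python3 -m jog '[{"tx":-0.4,"ty":0,"tz":0.25,"roll":0,"jaw":0},{"tx":-0.4,"ty":0,"tz":0.25,"roll":0,"jaw":0},{"tx":0,"ty":0,"tz":0,"roll":0,"jaw":0}]'|sed -n '2p;4p'
python3 -m jog '[{"tx":-0.35,"ty":0,"tz":0.3,"roll":0,"jaw":0},{"tx":-0.35,"ty":0,"tz":0.3,"roll":0,"jaw":0},{"tx":0,"ty":0,"tz":0,"roll":0,"jaw":0}]'|sed -n '2p;4p'
python3 -m jog '[{"tx":-0.3,"ty":0,"tz":0.3,"roll":0,"jaw":0},{"tx":-0.25,"ty":0,"tz":0.25,"roll":0,"jaw":0},{"tx":0,"ty":0,"tz":0,"roll":0,"jaw":0}]'|sed -n '2p;4,5p'
```

```text
position: [0.639, 0.2139, 0.0634]
force: [-1.0, -4.7, 4.7]
position: [0.6367, 0.2078, 0.0562]
force: [0.3, -3.1, 2.0]
position: [0.6355, 0.2031, 0.0505]
force: [1.2, -0.8, -1.2]
opening: 0.336
```

```bash
python3 -m jog '[{"tx":-0.15,"ty":0,"tz":0.2,"roll":0,"jaw":0},{"tx":0,"ty":0,"tz":0,"roll":0,"jaw":0}]'|sed -n '2p;4p'
python3 -m jog '[{"tx":-0.15,"ty":0,"tz":0.2,"roll":0,"jaw":0},{"tx":0,"ty":0,"tz":0,"roll":0,"jaw":0}]'|sed -n '2p;4p'
python3 -m jog '[{"tx":-0.1,"ty":0,"tz":0.1,"roll":0,"jaw":0},{"tx":0,"ty":0,"tz":0,"roll":0,"jaw":0}]'|sed -n '2p;4p'
```

```text
position: [0.6354, 0.2018, 0.0489]
force: [0.2, 1.1, -2.5]
position: [0.6351, 0.1999, 0.0471]
force: [-0.1, 1.9, -1.6]
position: [0.6351, 0.1988, 0.0464]
force: [-0.3, 1.7, -1.2]
```

```bash
python3 -m jog '[{"tx":0,"ty":0,"tz":0.1,"roll":0,"jaw":0},{"tx":0,"ty":0,"tz":0,"roll":0,"jaw":0}]'|sed -n '2p;4p'
python3 -m jog '[{"tx":0,"ty":0,"tz":0.1,"roll":0,"jaw":0},{"tx":0,"ty":0,"tz":0,"roll":0,"jaw":0}]'|sed -n '2p;4p'
python3 -m jog '[{"tx":0,"ty":0,"tz":0.1,"roll":0,"jaw":0},{"tx":0,"ty":0,"tz":0,"roll":0,"jaw":0}]'|sed -n '2p;4p'
```

```text
position: [0.6351, 0.1983, 0.0455]
force: [-0.7, -0.5, -0.2]
position: [0.635, 0.198, 0.0447]
force: [-1.8, -2.6, 1.0]
position: [0.6351, 0.198, 0.0447]
force: [-3.0, -2.9, 6.6]
```

Flat on the bench at TCP z 0.0447, exactly the predicted level height. One more press, then I lift and check the attitude, and re-measure the canister.

```bash
python3 -m jog '[{"tx":0,"ty":0,"tz":0.15,"roll":0,"jaw":0},{"tx":0,"ty":0,"tz":0,"roll":0,"jaw":0}]'|sed -n '2p;4p'
python3 -m jog '[{"tx":0,"ty":0,"tz":-0.5,"roll":0,"jaw":0},{"tx":0,"ty":0,"tz":-2,"roll":0,"jaw":0},{"tx":0,"ty":0,"tz":-4,"roll":0,"jaw":0},{"tx":0,"ty":0,"tz":-4,"roll":0,"jaw":0},{"tx":0,"ty":0,"tz":-3.5,"roll":0,"jaw":0},{"tx":0,"ty":0,"tz":0,"roll":0,"jaw":0},{"tx":0,"ty":0,"tz":0,"roll":0,"jaw":0}]'|sed -n '2p;4p'
python3 - <<'E'
import fit
from fit import *
from scipy.optimize import minimize
p=np.array(read_state()["position"]);t=np.linspace(0,6.283,120)
for n in C: C[n]=capture(n)
s=C["side"]
for n in C:
  T=trace(n,"cover");print(n,[(e["bbox"],round(e["p"],2)) for e in T[:2]],[(k,np.round(e["point"],1).tolist(),round(e["p"],2)) for k in("cover","cover_knob","canister","workpiece") for e in landmark_of(n,k)[:2]])
y=np.radians(-10.27);out=np.array([-np.sin(y),np.cos(y),0]);x=np.array([np.cos(y),np.sin(y),0])
for ph in(80,90,100):
    a=np.radians(ph);zc=out*np.cos(a)+np.array([0,0,np.sin(a)]);u=np.cross(zc,x);O=p-zc*.0367
    for n in C:
      q=proj(C[n],np.r_[[O+zc*h+r*(np.cos(b)*x+np.sin(b)*u) for h,r in((0,.075),(.008,.075),(-.008,.063)) for b in t]])
      print(ph,n,q[:,1].min().round(1),q[:,0].min().round(1),np.ptp(q[:,1]).round(1),np.ptp(q[:,0]).round(1))
M=masks("canister",{"side":(165,281),"top":(210,222)});print(list(M))
pts=np.r_[ring(.071,0),ring(.071,.11)]
H={n:cv2.fillConvexPoly(np.zeros(m.shape,np.uint8),cv2.convexHull(np.argwhere(m)[:,::-1].astype(np.int32)),1)>0 for n,m in M.items()}
def cost(q):
    return sum(1-(hullmask(C[n],pts+[q[0],q[1],0])&m).sum()/(hullmask(C[n],pts+[q[0],q[1],0])|m).sum() for n,m in H.items())
r=minimize(cost,[.452,.246],method="Nelder-Mead",options=dict(initial_simplex=[[.452,.246],[.46,.246],[.452,.254]],xatol=2e-4));print("canister",r.x.round(4),r.fun)
E
```

```text
position: [0.6351, 0.198, 0.0446]
force: [-4.2, -4.0, 12.8]
position: [0.635, 0.199, 0.1814]
force: [-0.6, 1.0, -4.5]
side [([315.6, 122.6, 49.4, 30.2], 0.79), ([304.8, 209.9, 46.6, 49.5], 0.49)] [('cover', [136.6, 341.5], 0.76), ('cover_knob', [132.6, 337.5], 0.61), ('canister', [175.2, 284.2], 0.71), ('canister', [233.4, 328.6], 0.3), ('workpiece', [206.2, 401.0], 0.86), ('workpiece', [217.2, 373.1], 0.82)]
top [([241.7, 109.3, 41.7, 57.8], 0.81)] [('cover', [136.0, 254.2], 0.68), ('cover', [223.1, 433.1], 0.49), ('cover_knob', [134.4, 248.9], 0.94), ('canister', [215.4, 227.4], 0.91), ('workpiece', [131.9, 349.5], 0.97), ('workpiece', [159.1, 344.0], 0.78)]
80 side 314.6 123.5 49.0 24.9
80 top 221.5 103.5 61.5 59.6
90 side 314.2 119.4 48.8 31.0
90 top 218.3 102.4 63.1 60.5
100 side 313.7 115.3 48.6 36.8
100 top 215.7 101.1 63.3 61.5
['side', 'top']
canister [0.4535 0.245 ] 0.7164596597418068
```

```bash
python3 - <<'E'
from fit import *
from scipy.optimize import minimize
H={}
for n,(r0,r1,c0,c1) in {"side":(130,200,245,315),"top":(170,250,180,265)}.items():
    hsv=cv2.cvtColor(C[n]["img"],cv2.COLOR_RGB2HSV);m=np.zeros((400,640),np.uint8)
    m[r0:r1,c0:c1]=((hsv[...,0]>95)&(hsv[...,0]<130)&(hsv[...,1]>90))[r0:r1,c0:c1]
    k,l,s,_=cv2.connectedComponentsWithStats(m);i=1+s[1:,4].argmax();m=(l==i)
    m=np.kron(m,np.ones((S,S),bool));print(n,s[i])
    H[n]=cv2.fillConvexPoly(np.zeros(m.shape,np.uint8),cv2.convexHull(np.argwhere(m)[:,::-1].astype(np.int32)),1)>0
pts=np.r_[ring(.071,0),ring(.071,.11)]
for use in(["side","top"],["top"],["side"]):
    def cost(q):
        return sum(1-((h:=hullmask(C[n],pts+[q[0],q[1],0]))&H[n]).sum()/(h|H[n]).sum() for n in use)
    r=minimize(cost,[.452,.246],method="Nelder-Mead",options=dict(initial_simplex=[[.452,.246],[.46,.246],[.452,.254]],xatol=2e-4));print(use,r.x.round(4),round(r.fun,3))
E
python3 go.py .4525 .246 .1467 -10.3
```

```text
side [ 257  139   46   53 2024]
top [ 192  179   59   59 2076]
['side', 'top'] [0.4551 0.2495] 0.193
['top'] [0.4526 0.2461] 0.143
['side'] [0.455  0.2513] 0.047
t 39.35 pos [0.6354 0.1988 0.1821] yang -10.5 F [ 0.7 -0.7 -4.2] open 0.333 gf 30.0
need t cm [  1.32 -18.84   3.54] roll -0.003
```

```bash
python3 -m jog '[{"tx":0.1,"ty":-2,"tz":-0.5,"roll":0,"jaw":0},{"tx":0.2,"ty":-3.5,"tz":0,"roll":0,"jaw":0},{"tx":0.2,"ty":-3.5,"tz":0,"roll":0,"jaw":0},{"tx":0.2,"ty":-3.5,"tz":0,"roll":0,"jaw":0},{"tx":0.3,"ty":-3.3,"tz":0,"roll":0,"jaw":0},{"tx":0.3,"ty":-3,"tz":0,"roll":0,"jaw":0},{"tx":0,"ty":0,"tz":0,"roll":0,"jaw":0},{"tx":0,"ty":0,"tz":0,"roll":0,"jaw":0}]'|sed -n '2p;4p'
python3 - <<'E'
import fit
from fit import *
p=np.array(read_state()["position"]);t=np.linspace(0,6.283,120)
for n in("side","top"):
  s=capture(n);T=trace(n,"cover")
  print(n,[(e["bbox"],round(e["p"],2)) for e in T[:2]],[(k,np.round(e["point"],1).tolist(),round(e["p"],2)) for k in("cover","cover_knob","canister_rim","canister") for e in landmark_of(n,k)[:2]])
  print("pred O",proj(s,p-[0,0,.0367]).round(1),"pred rim pt",proj(s,[.4525,.2465,.11]).round(1))
  if n=="side":
    cv2.imwrite("pics/p6.png",cv2.resize(s["img"][100:220,210:370,::-1],(800,600),interpolation=cv2.INTER_CUBIC))
E
python3 go.py .4522 .2446 .1467 -10.3
```

```text
position: [0.4529, 0.2462, 0.1878]
force: [1.4, 0.4, -4.6]
side [([250.7, 127.5, 53.2, 30.1], 0.85)] [('cover', [141.6, 277.2], 0.97), ('cover_knob', [132.4, 276.8], 0.91), ('canister_rim', [151.7, 283.1], 0.68), ('canister', [177.7, 284.0], 0.86)]
pred O [[140.7 277.7]] pred rim pt [[151.4 278.6]]
top [([216.0, 177.8, 35.4, 60.0], 0.67), ([412.6, 186.7, 37.1, 68.0], 0.5)] [('cover', [207.0, 222.9], 0.7), ('cover_knob', [201.8, 215.2], 0.8), ('canister_rim', [201.2, 214.9], 0.59)]
pred O [[203.3 216.7]] pred rim pt [[207.  219.8]]
t 40.75 pos [0.4529 0.2456 0.1869] yang -10.5 F [ 0.6 -0.1 -4.7] open 0.335 gf 30.0
need t cm [-0.12 -0.05  4.02] roll -0.003
```

View pics/p6.png

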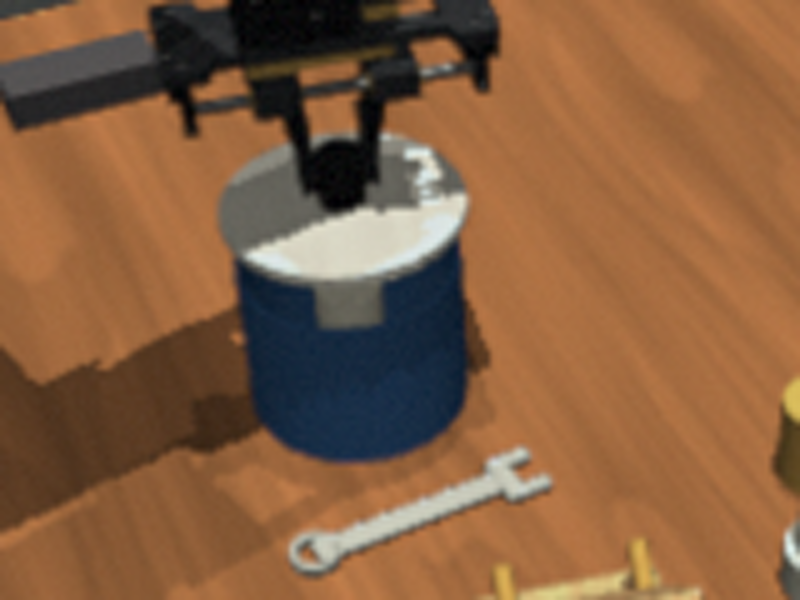

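The cover is level over the canister, knob up (crop (343,205), rim just below). Lowering gently with force checks.

```bash
python3 -m jog '[{"tx":0.1,"ty":0.05,"tz":1,"roll":0,"jaw":0},{"tx":0,"ty":0,"tz":1.2,"roll":0,"jaw":0},{"tx":0,"ty":0,"tz":0.8,"roll":0,"jaw":0},{"tx":0,"ty":0,"tz":0,"roll":0,"jaw":0}]'|sed -n '2p;4p'
python3 -m jog '[{"tx":0,"ty":0,"tz":0.2,"roll":0,"jaw":0},{"tx":0,"ty":0,"tz":0,"roll":0,"jaw":0}]'|sed -n '2p;4p'
python3 -m jog '[{"tx":0,"ty":0,"tz":0.2,"roll":0,"jaw":0},{"tx":0,"ty":0,"tz":0,"roll":0,"jaw":0}]'|sed -n '2p;4p'
```

```text
position: [0.4521, 0.2462, 0.1551]
force: [-0.7, -0.6, -4.6]
position: [0.4536, 0.2467, 0.1549]
force: [0.3, 0.3, -5.4]
position: [0.454, 0.2469, 0.1535]
force: [-0.4, 0.2, -1.6]
```

```bash
python3 go.py .4532 .247 .1467 -10.3
```

```text
t 41.55 pos [0.454  0.2469 0.1535] yang -10.5 F [-0.4  0.2 -1.6] open 0.337 gf 30.0
need t cm [-0.01 -0.08  0.68] roll -0.003
```

```bash
python3 -c "
from h import *;print(np.round(read_state()['moment'],2))"
python3 -m jog '[{"tx":0,"ty":0,"tz":0.1,"roll":0,"jaw":0},{"tx":0,"ty":0,"tz":0,"roll":0,"jaw":0}]'|sed -n '2p;4p'
python3 -c "
from h import *;print(np.round(read_state()['moment'],2))"
```

```text
[-0.07  0.1   0.  ]
position: [0.4541, 0.2473, 0.1529]
force: [0.1, 3.0, 2.1]
[0.19 0.17 0.  ]
```

```bash
python3 -m jog '[{"tx":0,"ty":0,"tz":-0.4,"roll":0,"jaw":0},{"tx":0.2,"ty":0,"tz":0,"roll":0,"jaw":0},{"tx":0,"ty":0,"tz":0,"roll":0,"jaw":0}]'|sed -n '2p;4p'
python3 -c "
from h import *;print(np.round(read_state()['moment'],2))"
python3 -m jog '[{"tx":0,"ty":0,"tz":0.3,"roll":0,"jaw":0},{"tx":0,"ty":0,"tz":0.1,"roll":0,"jaw":0},{"tx":0,"ty":0,"tz":0,"roll":0,"jaw":0}]'|sed -n '2p;4p'
python3 -c "
from h import *;print(np.round(read_state()['moment'],2))"
python3 -m jog '[{"tx":0,"ty":0,"tz":0.1,"roll":0,"jaw":0},{"tx":0,"ty":0,"tz":0,"roll":0,"jaw":0}]'|sed -n '2p;4p'
python3 -c "
from h import *;print(np.round(read_state()['moment'],2))"
```

```text
position: [0.4537, 0.2485, 0.1558]
force: [-1.1, -0.1, -5.0]
[-0.08  0.09  0.03]
position: [0.4541, 0.249, 0.1524]
force: [-0.5, 1.9, 1.5]
[ 0.1   0.28 -0.04]
position: [0.4542, 0.2494, 0.1517]
force: [-1.7, 4.8, 5.2]
[ 0.51  0.41 -0.05]
```

Contact resultant lies to (−x,+y), so the boss is catching the rim there. I'm shifting towards (+x,−y).

```bash
python3 -m jog '[{"tx":0,"ty":0,"tz":-0.5,"roll":0,"jaw":0},{"tx":-0.35,"ty":0.35,"tz":0,"roll":0,"jaw":0},{"tx":0,"ty":0,"tz":0,"roll":0,"jaw":0}]'|sed -n '2p;4p'
python3 -m jog '[{"tx":0,"ty":0,"tz":0.35,"roll":0,"jaw":0},{"tx":0,"ty":0,"tz":0.15,"roll":0,"jaw":0},{"tx":0,"ty":0,"tz":0,"roll":0,"jaw":0}]'|sed -n '2p;4p'
python3 -c "
from h import *;print(np.round(read_state()['moment'],2))"
```

```text
position: [0.4568, 0.2435, 0.1555]
force: [0.3, -0.1, -3.9]
position: [0.4565, 0.2449, 0.1524]
force: [-3.6, 1.9, 9.9]
[-0.06  0.48 -0.01]
```

```bash
python3 - <<'E'
from h import *
C=pickle.load(open("c0.pkl","rb"))
print(tri((C["side"],[150.5,282.2]),(C["top"],[203.3,219.8])))
# mouth ellipse edges: blue outline extremes vs predicted, for candidates
t=np.linspace(0,6.283,200)
for n,(r0,r1,c0,c1) in {"side":(130,200,245,315),"top":(170,250,180,265)}.items():
    I=C[n]["img"].astype(int); m=np.zeros((400,640),bool); m[r0:r1,c0:c1]=(I[...,2]>I[...,0]+5)[r0:r1,c0:c1]
    k,l,s,_=cv2.connectedComponentsWithStats(m.astype(np.uint8));s=s[1+s[1:,4].argmax()];print(n,"blue cols",s[0],s[0]+s[2]-1,"rows",s[1],s[1]+s[3]-1,s[4])
    for x,y in((.4525,.2465),(.456,.2465),(.460,.2465)):
        q=proj(C[n],np.r_[[[x+.071*np.cos(a),y+.071*np.sin(a),z] for z in(0,.11) for a in t]]);print(x,y,q[:,1].min().round(1),q[:,1].max().round(1),q[:,0].min().round(1),q[:,0].max().round(1))
E
python3 -m jog '[{"tx":0,"ty":0,"tz":-0.5,"roll":0,"jaw":0},{"tx":0.2,"ty":0.3,"tz":0,"roll":0,"jaw":0},{"tx":0,"ty":0,"tz":0,"roll":0,"jaw":0}]'|sed -n '2p;4p'
```

```text
(array([0.4633336 , 0.24825827, 0.10817497]), np.float64(0.0015075954198915198))
side blue cols 257 302 rows 138 191 2079
0.4525 0.2465 255.6 302.9 137.7 192.9
0.456 0.2465 256.7 303.9 137.4 192.6
0.46 0.2465 257.9 305.0 137.1 192.2
top blue cols 191 252 rows 179 240 2566
0.4525 0.2465 190.3 255.0 178.3 242.7
0.456 0.2465 190.6 255.2 176.9 241.3
0.46 0.2465 190.9 255.4 175.3 239.8
position: [0.4607, 0.246, 0.1557]
force: [0.2, 0.5, -4.6]
```

Run:
```python
from fit import *
from scipy.optimize import minimize
p=np.array(read_state()["position"]);print(p)
n="side";C[n]=capture(n);c=C[n]
m=np.array(trace(n,"cover")[0]["pixels"]);print("bbox",[ (r.min(),r.max()) for r in np.nonzero(m)])
m=np.kron(m,np.ones((S,S),bool));Hc=cv2.fillConvexPoly(np.zeros(m.shape,np.uint8),cv2.convexHull(np.argwhere(m)[:,::-1].astype(np.int32)),1)>0
z=p[2]-.0367
P=np.r_[ring(.075,0),ring(.075,.008)]
def mk(H,P,use3):
    def cost(q):
        h=hullmask(c,P+[q[0],q[1],q[2] if use3 else 0]);return 1-(h&H).sum()/(h|H).sum()
    return cost
P2=P+[0,0,z]
r=minimize(mk(Hc,P2,0),p[:2],method="Nelder-Mead",options=dict(initial_simplex=[p[:2],p[:2]+[.008,0],p[:2]+[0,.008]],xatol=2e-4));print("cover side fit",r.x.round(4),round(r.fun,3),"minus TCP",(r.x-p[:2]).round(4))
# canister now: blue below the cover; bottom arc + sides
I=c["img"].astype(int);b=np.zeros((400,640),bool);b[130:200,245:315]=(I[...,2]>I[...,0]+5)[130:200,245:315]
k,l,s,_=cv2.connectedComponentsWithStats(b.astype(np.uint8));i=1+s[1:,4].argmax();b=l==i;print("blue now",s[i])
q0=pickle.load(open("c0.pkl","rb"))["side"]["img"].astype(int);b0=np.zeros((400,640),bool);b0[130:200,245:315]=(q0[...,2]>q0[...,0]+5)[130:200,245:315]
for r_ in(165,172,180,186): print(r_,np.nonzero(b[r_])[0][[0,-1]],np.nonzero(b0[r_])[0][[0,-1]])
print("bottom rows",np.nonzero(b[:,282])[0][-1],np.nonzero(b0[:,282])[0][-1])
```

```text
[0.46071229 0.24597932 0.1557208 ]
bbox [(np.int64(136), np.int64(164)), (np.int64(257), np.int64(305))]
cover side fit [0.46   0.2406] 0.087 minus TCP [-0.0007 -0.0054]
blue now [ 258  156   45   36 1134]
165 [259 302] [259 301]
172 [260 302] [260 302]
180 [261 302] [261 301]
186 [265 297] [265 297]
bottom rows 191 191
```

In the side view the cover's centre lies 5 mm to −y of the TCP. The contact forces (+y, −x) agree, since the moment is taken about the wrist. I'm shifting towards (0.455,0.2555).

```bash
python3 -m jog '[{"tx":0.4,"ty":-0.35,"tz":-0.1,"roll":0,"jaw":0},{"tx":0.4,"ty":-0.35,"tz":0,"roll":0,"jaw":0},{"tx":0,"ty":0,"tz":0,"roll":0,"jaw":0}]'|sed -n '2p;4p'
python3 -m jog '[{"tx":0,"ty":0,"tz":0.3,"roll":0,"jaw":0},{"tx":0,"ty":0,"tz":0.1,"roll":0,"jaw":0},{"tx":0,"ty":0,"tz":0,"roll":0,"jaw":0}]'|sed -n '2p;4p'
python3 -m jog '[{"tx":0,"ty":0,"tz":0.1,"roll":0,"jaw":0},{"tx":0,"ty":0,"tz":0,"roll":0,"jaw":0}]'|sed -n '2p;4p'
```

```text
position: [0.4537, 0.2557, 0.1569]
force: [0.5, -0.5, -4.9]
position: [0.4544, 0.255, 0.1528]
force: [-0.6, 0.1, -4.5]
position: [0.4546, 0.255, 0.1519]
force: [-0.8, 1.0, -3.9]
```

Free descent past the previous contact height; continuing.

```bash
python3 -m jog '[{"tx":0,"ty":0,"tz":0.15,"roll":0,"jaw":0},{"tx":0,"ty":0,"tz":0,"roll":0,"jaw":0}]'|sed -n '2p;4p'
python3 -m jog '[{"tx":0,"ty":0,"tz":0.15,"roll":0,"jaw":0},{"tx":0,"ty":0,"tz":0,"roll":0,"jaw":0}]'|sed -n '2p;4p'
python3 -m jog '[{"tx":0,"ty":0,"tz":0.1,"roll":0,"jaw":0},{"tx":0,"ty":0,"tz":0,"roll":0,"jaw":0}]'|sed -n '2p;4p'
```

```text
position: [0.4545, 0.255, 0.1504]
force: [0.0, -0.4, -4.7]
position: [0.4546, 0.2551, 0.149]
force: [0.4, 0.7, -3.8]
position: [0.4547, 0.255, 0.1483]
force: [-0.3, -1.3, -0.9]
```

```bash
python3 -m jog '[{"tx":0,"ty":0,"tz":0.1,"roll":0,"jaw":0},{"tx":0,"ty":0,"tz":0,"roll":0,"jaw":0}]'|sed -n '2p;4p'
python3 -m jog '[{"tx":0,"ty":0,"tz":0.1,"roll":0,"jaw":0},{"tx":0,"ty":0,"tz":0,"roll":0,"jaw":0}]'|sed -n '2p;4p'
python3 -m jog '[{"tx":0,"ty":0,"tz":0.1,"roll":0,"jaw":0},{"tx":0,"ty":0,"tz":0,"roll":0,"jaw":0}]'|sed -n '2p;4p'
```

```text
position: [0.4549, 0.2549, 0.1474]
force: [0.5, -2.0, 0.2]
position: [0.4552, 0.255, 0.1464]
force: [1.3, -3.4, 3.0]
position: [0.4553, 0.255, 0.1463]
force: [-1.0, -3.3, 9.3]
```

Hard stop at z 0.1463, as expected for fully home. Releasing and retreating.

```bash
python3 -m jog '[{"tx":0,"ty":0,"tz":-0.05,"roll":0,"jaw":0},{"tx":0,"ty":0,"tz":0,"roll":0,"jaw":0.6},{"tx":0,"ty":0,"tz":0,"roll":0,"jaw":0.6},{"tx":0,"ty":0,"tz":0,"roll":0,"jaw":0.6},{"tx":0,"ty":0,"tz":0,"roll":0,"jaw":0.6},{"tx":0,"ty":0,"tz":0,"roll":0,"jaw":0.6}]'|sed -n '2p;4,6p'
python3 -m jog '[{"tx":0,"ty":0,"tz":-1,"roll":0,"jaw":0.6},{"tx":0,"ty":0,"tz":-3,"roll":0,"jaw":0.6},{"tx":0,"ty":0,"tz":-4,"roll":0,"jaw":0.6},{"tx":0,"ty":3,"tz":-3,"roll":0,"jaw":0.6},{"tx":0,"ty":4,"tz":0,"roll":0,"jaw":0.6},{"tx":-3,"ty":3,"tz":0,"roll":0,"jaw":0.6},{"tx":-4,"ty":0,"tz":0,"roll":0,"jaw":0.6},{"tx":-4,"ty":0,"tz":0,"roll":0,"jaw":0.6}]'|sed -n '2p;4p'
python3 -m jog '[{"tx":-4,"ty":0,"tz":0,"roll":0,"jaw":0.6},{"tx":-4,"ty":0,"tz":0,"roll":0,"jaw":0.6},{"tx":-4,"ty":0,"tz":0,"roll":0,"jaw":0.6},{"tx":0,"ty":0,"tz":0,"roll":0,"jaw":0.6},{"tx":0,"ty":0,"tz":0,"roll":0,"jaw":0.6}]'|sed -n '1,2p;4p'
python3 - <<'E'
from fit import *
from scipy.optimize import minimize
can=[.455,.2495]
for n in C:
  C[n]=c=capture(n);T=trace(n,"cover")
  print(n,[(e["bbox"],round(e["p"],2)) for e in T[:2]],[(k,np.round(e["point"],1).tolist(),round(e["p"],2)) for k in("cover","cover_knob","canister") for e in landmark_of(n,k)[:1]])
  m=np.array(T[0]["pixels"]);m=np.kron(m,np.ones((S,S),bool))
  H=cv2.fillConvexPoly(np.zeros(m.shape,np.uint8),cv2.convexHull(np.argwhere(m)[:,::-1].astype(np.int32)),1)>0
  K=np.r_[ring(.075,0),ring(.075,.008),ring(.015,.044)]
  for z in(.110,.114,.118):
    out=[]
    for tilt in((0,0),(.06,0),(-.06,0),(0,.06),(0,-.06)):
      Kt=K.copy();Kt[:,2]+=K[:,0]*tilt[0]+K[:,1]*tilt[1]
      def cost(q):
        h=hullmask(c,Kt+[q[0],q[1],z]);return 1-(h&H).sum()/(h|H).sum()
      r=minimize(cost,can,method="Nelder-Mead",options=dict(initial_simplex=[can,[can[0]+.008,can[1]],[can[0],can[1]+.008]],xatol=2e-4,maxiter=60));out.append((r.x.round(4).tolist(),round(r.fun,3)))
    print(z,out)
pickle.dump(C,open("c3.pkl","wb"))
E
```

```text
position: [0.4544, 0.2553, 0.1453]
force: [0.2, 1.0, 0.4]
opening: 0.59
grasp_force: 0.0
position: [0.5335, 0.1275, 0.2561]
force: [0.4, -0.3, 0.5]
time_s: 47.45
position: [0.5111, 0.0101, 0.2562]
force: [-0.7, -0.2, 0.3]
side [([256.9, 134.0, 45.8, 33.6], 0.97)] [('cover', [149.6, 278.4], 0.93), ('cover_knob', [142.1, 279.1], 0.73), ('canister', [179.8, 283.7], 0.65)]
0.11 [([0.4525, 0.2499], np.float64(0.057)), ([0.4526, 0.2503], np.float64(0.087)), ([0.4503, 0.2494], np.float64(0.066)), ([0.4523, 0.2529], np.float64(0.104)), ([0.452, 0.2482], np.float64(0.102))]
0.114 [([0.4513, 0.2451], np.float64(0.063)), ([0.4507, 0.2448], np.float64(0.091)), ([0.4492, 0.2448], np.float64(0.068)), ([0.4514, 0.2489], np.float64(0.112)), ([0.4506, 0.244], np.float64(0.1))]
0.118 [([0.4497, 0.2401], np.float64(0.069)), ([0.4494, 0.2399], np.float64(0.094)), ([0.4478, 0.2399], np.float64(0.072)), ([0.4501, 0.2447], np.float64(0.12)), ([0.449, 0.2393], np.float64(0.098))]
top [([189.3, 179.0, 60.1, 59.2], 0.68)] [('cover', [205.4, 219.0], 0.65), ('cover_knob', [204.3, 213.2], 0.68)]
0.11 [([0.455, 0.2491], np.float64(0.157)), ([0.4543, 0.2483], np.float64(0.165)), ([0.4552, 0.2497], np.float64(0.151)), ([0.4545, 0.2482], np.float64(0.167)), ([0.4548, 0.2501], np.float64(0.148))]
0.114 [([0.4539, 0.2477], np.float64(0.159)), ([0.4537, 0.2476], np.float64(0.167)), ([0.4545, 0.2484], np.float64(0.152)), ([0.4534, 0.2471], np.float64(0.168)), ([0.4544, 0.2485], np.float64(0.15))]
0.118 [([0.4533, 0.247], np.float64(0.161)), ([0.4532, 0.2473], np.float64(0.169)), ([0.4536, 0.247], np.float64(0.154)), ([0.453, 0.2459], np.float64(0.17)), ([0.4537, 0.2477], np.float64(0.152))]
```

Both views agree the cover is level at z 0.110, centred on the canister, and the robot is clear. Handing in.

```bash
python3 -c "
from rig import *;print(hand_in())"
```

```text
the job is handed in; nothing more can be done
None
```

The job is handed in at about 47.6 s: the workpiece was lowered into the canister, and the cover was laid on the rest, regrasped by the knob, and set on the canister. Both cameras show the cover level at rim height. It came off the rest tilted, so I levelled it with a brief press on clear bench, and its boss touched the rim three times before going in; the canister stayed where it was.

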